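# Hang the cleaning brush in the low cabinet and close it

### The job

Hang the wooden shoe brush by its steel ring on the red hook inside the low cabinet with the barred roof, so that it hangs free from the hook, then slide the cabinet's clear door fully shut by its orange pull. Leave the two bottles and the tin standing where they are.

Things in the scene. Friction and masses are not known exactly. Their poses are not given: they have to be found in the camera images.
- brush: Wooden shoe brush, 60 to 130 g, lying bristles up. Origin: underside, below the ring's centre; x runs from ring to tail, z out of the bristle side. Steel ring of 6 mm wire, hole 26, outside 38 mm, flat in the brush's plane at z = 8 mm. Wooden bar 22 wide, 16 thick, x = 15 to 175 mm. Stiff white and blue bristles 15 wide, x = 82 to 162, up to z = 36 mm.
- brush_ring (a point): Centre of the brush's hanging ring. Axes as the brush.
- brush_grip (a point): Point in the wood below the bristles' middle, 122 mm from the ring centre, 10 mm above the underside: a good place to grip across the wood's 22 mm, bristles between the fingers. Axes as the brush.
- brush_tail (a point): Tail end of the brush, 175 mm from the ring centre, at mid thickness. Axes as the brush.
- cabinet: Fixed aluminium cabinet with clear sides, 170 deep (x), 240 wide (y), open at the front (-x, to the robot). Origin: centre of its underside; x points to the back. Roof of 8 mm bars along y, underside 280 mm over the table. Front edges x = -85; face of the back rails x = 80. Door rails at x = -102 to -85, z 0-8 and 270-282, run on to a post at y = 345. Blue tin fixed inside at x = 20, y = 75.
- hook_tip (a point): Centre of the red hook's rounded tip, at cabinet x = 25, y = -20, z = 229 mm. The hook is an 8 mm round bar: level at z = 205 mm for 35 mm from the back rail to x = 45 mm, then it bends up and rises towards the front at 50 degrees from level for 31 mm to this tip. Axes as the cabinet.
- hook_seat (a point): Centre line of the hook's level part, at cabinet x = 60, y = -20, z = 205 mm, where the ring comes to rest. Axes as the cabinet. The brush then hangs straight down, its tail about 20 mm above the table.
- door (a joint): Opening of the clear sliding door, m: 0 is fully shut across the front; it grows to the cabinet's +y, at most 0.225; starts at 0.19 to 0.22. Friction about 1.5 N, stays where left. The door is 240 mm wide, 6 mm thick, 10 to 284 mm above the table, at cabinet x = -96 mm.
- door_grip (a point): Upper part of the orange pull on the door's top edge: a square post 14 x 14 mm, 284 to 336 mm above the table; this point is at 320 mm, in the post's middle. It moves with the door: cabinet x = -96 mm, y = -90 mm + opening. Axes as the cabinet.
- bottle_a: White bottle with a red label, 52 mm across, 150 mm tall, standing; origin at the centre of its underside. To be left alone.
- bottle_b: Another such white bottle, 52 mm across, 150 mm tall, standing. To be left alone.
- tin: Flat aluminium tin, 68 mm across, 26 mm high; origin at the centre of its underside. To be left alone.
Things that resemble listed ones, but are neither listed nor needed, are in the scene too. Leave any purple or turquoise look-alike of the brush alone.

How it is judged (in metres and radians):
On the way:
1. the brush hangs by its ring on the hook, let go by the gripper, while the door is still open (y of brush_ring in the frame of hook_seat between -0.012 and 0.012 m and z of brush_ring in the frame of hook_seat between -0.015 and -0.003 m and x of brush_ring in the frame of hook_seat between -0.022 and 0.02 m and height (world z) of brush_tail between 0.01 and 0.045 m and contact force between brush and the fingers below 0.1 N and value of joint door above 0.1 m), for 0.2 s.
At the end, for the whole second after the job is handed in: The ring's centre is within 12 mm sideways of the hook's level part and 3 to 15 mm below its centre line, between the back rail and the bend; the brush hangs with its tail 10 to 45 mm above the table, at rest (under 0.03 m/s); the door is shut to within 10 mm (y of brush_ring in the frame of hook_seat between -0.012 and 0.012 m and z of brush_ring in the frame of hook_seat between -0.015 and -0.003 m and x of brush_ring in the frame of hook_seat between -0.022 and 0.02 m and height (world z) of brush_tail between 0.01 and 0.045 m and linear speed of brush below 0.03 m/s and value of joint door below 0.01 m); the robot touches nothing.
It fails at once if bottle or tin pushed more than 30 mm or a bottle tipped (distance of any of bottle_a, bottle_b, tin from where it was at the start of the episode above 0.03 m or angle between any of bottle_a, bottle_b's own z axis and vertical above 0.5 rad).
It also fails if it takes over 72 s, if anything falls off the work surface, if the arm or the gripper's body presses on something with over 40 N, if the wrist force passes 120 N, or if a joint passes its speed limit or range.

### The arm

A 6-joint arm with a two-finger parallel gripper is mounted at the origin on the work surface. World frame = base frame: x ahead of the robot, y to its left, z up, the work surface at z = 0. Lengths are in mm, angles in degrees, forces in N, time in s.
With the tool pointing down it reaches from about 300 to 850 mm from the base axis. Payload 4.2 kg.
Tool frame: the origin (TCP) lies at the very end of the fingers, on their centre line; the grasp point (between the pads) lies 19 mm behind it; z points along the fingers, y is the line along which they close (so a half turn about z gives the same grasp; the last joint's range is limited). The gripper opens to 91 mm and grips with 3 to 60 N. Pads are 32 mm wide; open, the fingers measure 118 mm over their backs; the gripper's body (76 mm by 178 mm) begins 60 mm behind the grasp point.
Start: joints at [-69.614, 18.312, 89.639, -0, 72.044, -1.146], TCP at [211.039, -534.889, 213.976] pointing down, gripper open.
Joint ranges: [-177.97, 177.97], [-48.28, 115.42], [12.27, 149.76], [-77.06, 257.06], [2.81, 150.46], [-146.56, 146.56]. Speed limits (degrees/s): [147.25, 147.25, 180, 180, 180, 180].

### API

Orientations are given as [roll, pitch, yaw] about the fixed x, y, z axes, in that order (R = Rz(yaw) Ry(pitch) Rx(roll)).
In Python, from workcell import env, eyes gives the robot as it stands.
- The arm moves only by the tool send_rows, never from a script. Its argument "targets" is text: rows parted by semicolons, each of 7 numbers parted by spaces: the shift along the tool's x, y, z in m, then the turn, a rotation vector about the tool's x, y, z in degrees, then the opening in per cent of the stroke, from 0 (shut) to 100 (fully open). A call has 1 to 12 rows; each row is the pose to reach, as a shift and turn from the pose commanded when the call began, along the tool's axes at that moment; what a row does not reach only later rows make up. A row lasts 1/12 s, in which the tool goes at most 41.7 mm and 7.16 degrees, less where a joint would pass 70% of its speed; a pose out of reach is approached as far as the arm can. A call with a gripper value outside its range is refused whole. The fingers move at their own pace and stop on an object; "grip_force" is the grip in N (left out, the last holds). Time passes only in rows, so rows that repeat a pose let the fingers close. It gives the time, the measured TCP pose, the force, the opening and the grip force at its end, in the units of the state.
- env.state(): the state, without advancing time (a new reading comes with each control period).
- eyes.grab_frame(name): name is "scene" or "top" or "wrist"; returns a dict with "image" (420x560x3 uint8, blue, green, red), "fovy" (degrees; the focal length in pixels is half the picture's height over the tangent of half this angle, whatever the lens; pixels are square), "cx", "cy" (the principal point, pixels), "eye" and "attitude" of the camera in the world. Camera axes: x right, y up, looking along -z (the intrinsics and any distortion apply to the point x, -y, -z); pixel columns grow to the right and rows downward; lengths in mm; the calibration is good to about 2 mm. A picture is of the moment at which its call begins. There is no depth.
- env.job_done(): hands the job in; it is judged then, once.
The state is a dict: "time_s": time; "qpos": joint angles; "qvel": joint speeds; "effort": joint torques, N m; "ee_pos": TCP position; "ee_rot": TCP orientation; "force": force on the tool from outside, world axes, zero at the start; "torque": the same for the moment, N m; "gripper_width": finger opening in mm; "gripper_force": force on a finger pad.
Only numpy, scipy, OpenCV 4.12 (cv2) and the standard library are available. Lean on these libraries where they do the work, as an engineer would, in place of code of your own. Each camera call takes 0.05 s, during which the arm holds its last target. There are 200 camera calls.

## Working session

There is one attempt and no reset: what is moved stays moved. The work goes in short steps, Python scripts to look and compute and a tool call to move; the robot and the scene stay as the last step left them, time stands still between calls to the robot, and variables do not carry over. Pictures are saved under pics/ and viewed, at most 13 in all, crops included, and the job is handed in when it is done.

Besides the shell and the picture viewer there is one more tool, called after "Request:" by a JSON object that holds its "fn" and its "kwargs". send_rows: Moves the arm, as the interface text tells. Its arguments: {"type":"object","properties":{"targets":{"type":"string"},"grip_force":{"type":"number"}},"required":["targets"]}

```bash
mkdir -p pics; cat > h.py <<'E'
import numpy as np, cv2
from workcell import env, eyes
from scipy.spatial.transform import Rotation as R
def K(f):
    h=f["image"].shape[0]; fl=h/2/np.tan(np.radians(f["fovy"])/2); return fl
E
python3 - <<'E'
from h import *
import pickle
for n in ["scene","top"]:
    f=eyes.grab_frame(n); cv2.imwrite(f"pics/{n}0.png",f["image"]); pickle.dump(f,open(f"{n}0.pkl","wb"))
    print(n,{k:v for k,v in f.items() if k!="image"})
print(env.state())
E
```

```text
scene {'fovy': 42.026261542438974, 'cx': 286.6540750966017, 'cy': 212.10114081188246, 'eye': array([1271.42145608, -222.66254859, 1136.71108653]), 'attitude': array([35.55598335,  0.37575821, 87.00922234])}
top {'fovy': 49.1987224388797, 'cx': 283.1867538773839, 'cy': 216.1786197560316, 'eye': array([ 439.06931435, -181.80892019, 1212.58228311]), 'attitude': array([ 10.28671551,  -0.72909554, -88.93141838])}
{'time_s': 0.1, 'qpos': array([-6.96130548e+01,  1.83487554e+01,  8.96994241e+01, -1.39791142e-03,
        7.20440923e+01, -1.14610109e+00]), 'qvel': array([-0.05775508, -0.08875773, -0.24453519, -0.00488792, -0.07446226,
        0.06126237]), 'effort': array([ 6.52397084e-04, -4.13332164e+01, -2.32509756e+01,  7.28944433e-02,
        4.21215745e-02, -5.30831323e-05]), 'ee_pos': array([ 210.8809293 , -534.44782346,  213.1965095 ]), 'ee_rot': array([-1.79907720e+02, -5.16745697e-04,  2.15334779e+01]), 'force': array([-0.59679688,  0.39295655,  0.53393588]), 'torque': array([-0.02179999,  0.05173572, -0.01580985]), 'gripper_force': 0.0, 'gripper_width': 91.00462158399749}
```

View pics/scene0.png

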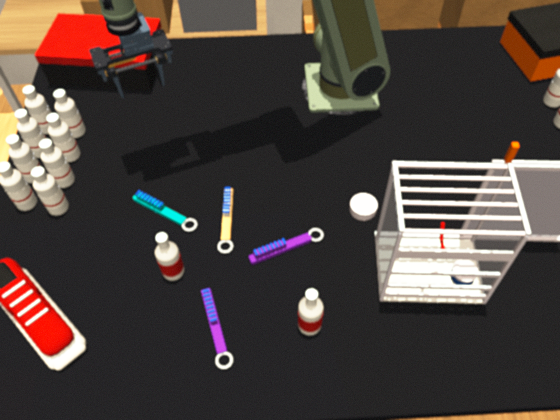

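View pics/top0.png

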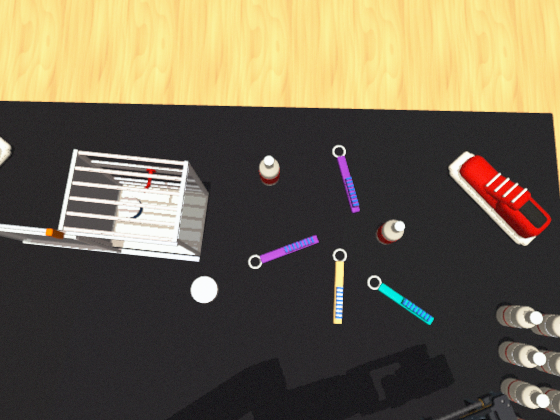

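The first picture (scene) shows the cabinet at the right (390-520, 165-300) and the door open to the right with its orange pull near (512,152). There are four brush-shaped things. In the top view their rings are at:
- tan: (340,256), tail (338,322)
- purple: (255,262)
- purple: (339,152)
- turquoise: (374,283)

The tan one fits "wooden", with white and blue bristles. I'll confirm it in an enlarged crop together with the cabinet.

```bash
python3 - <<'E'
import cv2,numpy as np
t=cv2.imread('pics/top0.png'); s=cv2.imread('pics/scene0.png')
r=lambda im,x0,x1,y0,y1,k:cv2.resize(im[y0:y1,x0:x1],None,fx=k,fy=k,interpolation=cv2.INTER_CUBIC)
c=np.zeros((600,800,3),np.uint8)
a=r(t,0,220,140,270,2.5); c[:a.shape[0],:a.shape[1]]=a     # 550x325
b=r(s,370,560,130,310,1.5); c[325:325+b.shape[0],:b.shape[1]]=b  #285x270
d=r(t,315,385,240,335,2.8); c[325:325+d.shape[0],300:300+d.shape[1]]=d
e=r(s,205,245,180,260,3); c[325:325+e.shape[0],520:520+e.shape[1]]=e
cv2.imwrite('pics/crop1.png',c)
E
```

```text
(no output)
```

View pics/crop1.png

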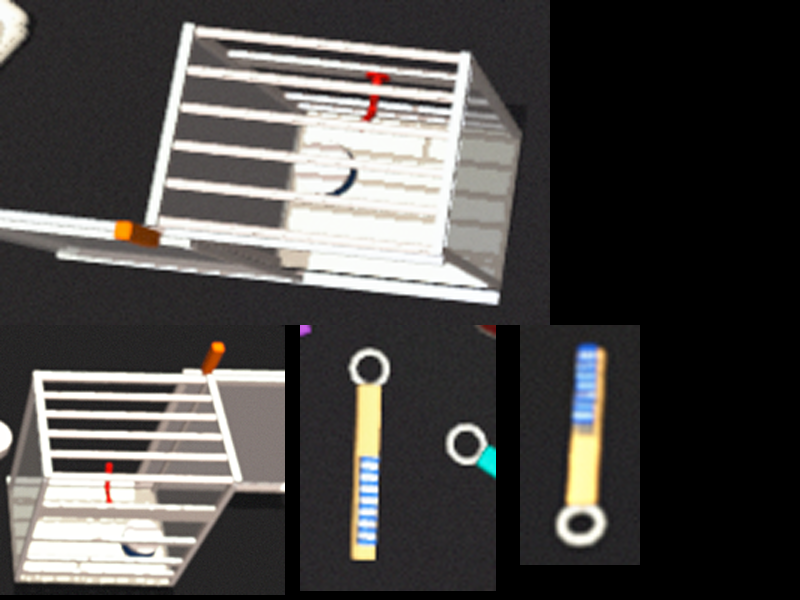

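The crop confirms it: the tan wooden brush with white and blue bristles is the target. In top pixels its ring is at (340,255) and its tail at (338,323), bristles up. The cabinet's roof corners are at about (186,162), (76,151), (176,244) and (60,230). The hook tip is at (148,187). Next I compute poses by casting rays.

```bash
cat >> h.py <<'E'
def cam(f): return R.from_euler('xyz',f["attitude"],degrees=True).as_matrix(), np.array(f["eye"])
def ray(f,u,v):
    M,e=cam(f); d=M@np.array([(u-f["cx"])/K(f),-(v-f["cy"])/K(f),-1]); return e,d
def onz(f,u,v,z):
    e,d=ray(f,u,v); return e+d*(z-e[2])/d[2]
def proj(f,P):
    M,e=cam(f); p=(np.atleast_2d(P)-e)@M; fl=K(f)
    return np.c_[f["cx"]+fl*p[:,0]/-p[:,2], f["cy"]-fl*p[:,1]/-p[:,2]]
E
python3 - <<'E'
from h import *
import pickle
from scipy.optimize import least_squares
F={n:pickle.load(open(n+'0.pkl','rb')) for n in ('top','scene')}
for n,f in F.items():
    im=f['image']; hsv=cv2.cvtColor(im,cv2.COLOR_BGR2HSV)
    m=cv2.inRange(hsv,(15,60,120),(30,255,255)); x0,x1,y0,y1=(315,360,240,335) if n=='top' else (205,245,180,260)
    k=np.zeros_like(m);k[y0:y1,x0:x1]=m[y0:y1,x0:x1]
    # whole brush: bright pixels
    b=np.zeros_like(m); b[y0:y1,x0:x1]=(im[y0:y1,x0:x1].max(2)>110)*255
    nl,lab,st,ce=cv2.connectedComponentsWithStats(b); i=1+st[1:,4].argmax()
    pts=np.argwhere(lab==i)[:,::-1].astype(float)
    W=np.array([onz(f,u,v,8)[:2] for u,v in pts]); c=W.mean(0)
    d=np.linalg.svd(W-c)[2][0]; 
    if d[0]>0:d=-d
    s=(W-c)@d; print(n,'ends',c+d*s.min(),c+d*s.max(),'len',np.ptp(s),'yaw',np.degrees(np.arctan2(d[1],d[0])))
    o=cv2.inRange(hsv,(5,180,150),(14,255,255)); 
    nl,lab,st,ce=cv2.connectedComponentsWithStats(o); print('orange',[(st[i].tolist(),ce[i].round(1).tolist()) for i in range(1,nl) if st[i,4]>15])
    r=cv2.inRange(hsv,(0,150,90),(4,255,255))|cv2.inRange(hsv,(175,150,90),(180,255,255))
    nl,lab,st,ce=cv2.connectedComponentsWithStats(r); print('red',[(st[i].tolist(),ce[i].round(1).tolist()) for i in range(1,nl) if st[i,4]>10])
    for nm,(u,v,z) in (dict(a=(268.5,161,150),b=(398,225.5,150),tin=(204,289,26)) if n=='top' else dict(b=(163,240,150),a=(312,295,150),tin=(364,206,26))).items(): print(nm,onz(f,u,v,z).round())
T=F['top']
loc=np.array([[80,-116,284],[80,116,284],[-85,-116,284],[-85,116,284],[25,-20,229]])
px=np.array([[186,162],[76,151.5],[176,244],[60.5,230],[147.6,186]])
tf=lambda p,L: np.c_[p[0]+L[:,0]*np.cos(p[2])-L[:,1]*np.sin(p[2]),p[1]+L[:,0]*np.sin(p[2])+L[:,1]*np.cos(p[2]),L[:,2]]
r=least_squares(lambda p:(proj(T,tf(p,loc))-px).ravel(),[600,200,0])
print(r.x,np.degrees(r.x[2]),r.fun.reshape(-1,2).round(1))
print('scene proj of corners/tip',proj(F['scene'],tf(r.x,loc)).round(1))
for o in (.19,.22): print(proj(T,tf(r.x,np.array([[-96,-90+o*1000,336]]))))
E
```

```text
top ends [ 575.75404626 -343.93877721] [ 381.86288373 -336.33127502] len 194.0403488944527 yaw 177.75309871583656
orange []
red [([460, 155, 92, 83, 2633], [502.0, 195.8]), ([146, 169, 10, 5, 34], [150.3, 170.7]), ([261, 171, 19, 13, 74], [269.5, 179.6]), ([145, 178, 7, 10, 32], [148.3, 182.4]), ([378, 234, 14, 10, 53], [383.9, 239.6])]
a [ 766. -154.  150.]
b [ 616. -462.  150.]
tin [462.   6.  26.]
scene ends [ 577.93121175 -344.37551309] [ 372.17914045 -336.88500642] len 205.88837397202514 yaw 177.91503938202175
orange [([35, 13, 27, 40, 43], [47.8, 31.2]), ([83, 13, 18, 3, 24], [90.9, 13.8]), ([65, 14, 17, 2, 17], [73.0, 14.1]), ([145, 16, 16, 4, 19], [152.7, 17.3]), ([531, 57, 29, 23, 440], [545.9, 68.0]), ([506, 141, 14, 21, 113], [512.2, 151.9])]
red [([35, 14, 86, 52, 3005], [75.3, 39.7]), ([145, 18, 15, 18, 164], [152.7, 24.2]), ([108, 49, 13, 6, 52], [113.8, 51.2]), ([111, 55, 10, 4, 14], [115.3, 56.6]), ([115, 54, 34, 14, 140], [135.3, 60.3]), ([136, 65, 10, 4, 28], [140.9, 66.9]), ([440, 221, 6, 8, 39], [442.3, 224.5]), ([440, 234, 4, 14, 34], [441.4, 240.8]), ([0, 257, 73, 99, 2751], [35.5, 313.1]), ([158, 258, 25, 18, 230], [171.7, 268.5]), ([298, 315, 25, 17, 194], [309.3, 324.8])]
b [ 625. -461.  150.]
a [ 773. -152.  150.]
tin [470.   7.  26.]
[ 6.46996445e+02  1.36010604e+02 -8.40124155e-02] -4.813556833087497 [[ 0.8  0.9]
 [ 1.   0.1]
 [-0.6 -3.3]
 [ 1.6 -1.1]
 [-2.9  3.8]]
scene proj of corners/tip [[400.5 230.6]
 [525.8 233.5]
 [393.3 163.4]
 [507.8 165.6]
 [441.6 224. ]]
[[ 56.82312029 231.32209698]]
[[ 41.31912272 229.70742131]]
```

Brush ring centre is about (557,-343) and the grip point about (435,-338). The cabinet origin is about (647,136), yaw -4.8°. I'll move above the grip point.

Request:
{"fn": "send_rows", "kwargs": {"targets": "0.04 -0.014 0.01 0 0 3.4 100; 0.08 -0.029 0.02 0 0 6.8 100; 0.12 -0.043 0.04 0 0 10 100; 0.16 -0.057 0.05 0 0 13.5 100; 0.2 -0.072 0.06 0 0 17 100; 0.24 -0.086 0.08 0 0 20 100; 0.281 -0.101 0.1 0 0 23.7 100; 0.281 -0.101 0.1 0 0 23.7 70; 0.281 -0.101 0.1 0 0 23.7 70; 0.281 -0.101 0.1 0 0 23.7 70"}}

```text
time_s: 0.93
ee_pos: [435.5, -336.7, 113.0]
ee_rot: [-179.9, 0.1, -2.0]
force: [-0.5, 0.1, -0.3]
gripper_width: 74.0
gripper_force: 0.0
```

```bash
cat >> h.py <<'E'
import json,os
def log():
    s=env.state(); open('log.txt','a').write(json.dumps([list(s['qpos']),list(s['ee_pos']),list(s['ee_rot'])])+'\n')
    print(s['time_s'],'q',s['qpos'].round(1),'p',s['ee_pos'].round(1),'r',s['ee_rot'].round(1),'F',s['force'].round(1),'w',round(s['gripper_width'],1),round(s['gripper_force'],1)); return s
E
python3 - <<'E'
from h import *
s=log(); f=eyes.grab_frame('wrist'); cv2.imwrite('pics/w1.png',f['image'])
im=f['image']
print({k:v for k,v in f.items() if k!='image'})
P=np.array([[556.8,-343.2,8],[434.9,-338.4,10],[382,-336.3,8]]);print(proj(f,P))
hsv=cv2.cvtColor(im,cv2.COLOR_BGR2HSV); m=cv2.inRange(hsv,(15,60,100),(30,255,255))
nl,lab,st,ce=cv2.connectedComponentsWithStats(m); print([(st[i].tolist(),ce[i].round(1).tolist()) for i in range(1,nl) if st[i,4]>100])
E
```

```text
0.9333 q [-38.9  21.  101.3  -0.   57.8  53.1] p [ 435.5 -336.7  113. ] r [-1.799e+02  1.000e-01 -2.000e+00] F [-0.5  0.1 -0.3] w 74.0 0.0
{'fovy': 70.46408316606698, 'cx': 278.0862045487622, 'cy': 211.01200785496331, 'eye': array([ 512.74361473, -339.41505943,  284.41694079]), 'attitude': array([-1.60675753e+01,  8.17367445e-02, -9.19674914e+01])}
[[281.21279268  71.44532718]
 [280.22275757 209.80510402]
 [279.82984446 259.44525127]]
[([255, 91, 36, 173, 721], [268.3, 157.9]), ([290, 92, 23, 168, 719], [296.0, 152.0]), ([127, 268, 28, 54, 783], [138.0, 294.6]), ([402, 268, 28, 54, 783], [418.1, 294.7]), ([229, 331, 297, 21, 5105], [383.3, 342.6])]
```

View pics/w1.png

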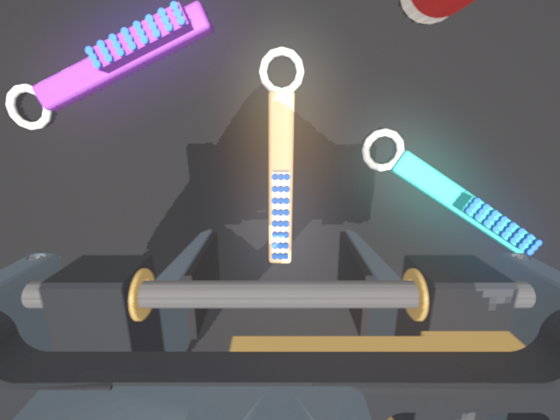

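The picture shows the tan brush centred below the gripper: ring at (281,70), tail at (280,262), as predicted. Descend and grip.

Request:
{"fn": "send_rows", "kwargs": {"targets": "0 0.0015 0.04 0 0 0 70; 0 0.0015 0.075 0 0 0 70; 0 0.0015 0.1 0 0 0 70; 0 0.0015 0.109 0 0 0 70; 0 0.0015 0.109 0 0 0 70; 0 0.0015 0.109 0 0 0 20; 0 0.0015 0.109 0 0 0 10; 0 0.0015 0.109 0 0 0 10; 0 0.0015 0.109 0 0 0 10; 0 0.0015 0.109 0 0 0 10; 0 0.0015 0.109 0 0 0 10", "grip_force": 30}}

```text
time_s: 1.9
ee_pos: [435.6, -339.5, 5.7]
ee_rot: [180.0, -0.1, -2.2]
force: [0.1, 0.3, -0.1]
gripper_width: 26.3
gripper_force: 0.0
```

```bash
python3 -c "
from h import *
log()"
```

```text
1.9 q [-39.1  28.5 107.9  -0.   43.6  53. ] p [ 435.6 -339.5    5.7] r [ 1.8e+02 -1.0e-01 -2.2e+00] F [ 0.1  0.3 -0.1] w 26.3 0.0
```

Request:
{"fn": "send_rows", "kwargs": {"targets": "0 0 0.0025 0 0 0 30; 0 0 0.0025 0 0 0 30; 0 0 0.0025 0 0 0 5; 0 0 0.0025 0 0 0 5; 0 0 0.0025 0 0 0 5; 0 0 0.0025 0 0 0 5; 0 0 0.0025 0 0 0 5; 0 0 0.0025 0 0 0 5", "grip_force": 30}}

```text
time_s: 2.57
ee_pos: [435.3, -339.3, 2.4]
ee_rot: [180.0, 0.0, -2.2]
force: [0.7, -0.6, -0.6]
gripper_width: 21.9
gripper_force: 30.0
```

Request:
{"fn": "send_rows", "kwargs": {"targets": "0 0 -0.03 0 0 0 5; 0 0 -0.07 0 0 0 5; 0 0 -0.11 0 0 0 5; 0 0 -0.15 0 0 0 5; 0 0 -0.19 0 0 0 5; 0 0 -0.23 0 0 0 5; 0 0 -0.27 0 0 0 5; 0 0 -0.31 0 0 0 5; 0 0 -0.345 0 0 0 5; 0 0 -0.345 0 0 0 5; 0 0 -0.345 0 0 0 5"}}

```text
time_s: 3.48
ee_pos: [435.8, -339.7, 349.6]
ee_rot: [179.8, -0.2, -2.2]
force: [0.5, 0.7, -1.2]
gripper_width: 21.9
gripper_force: 30.0
```

```bash
cat > fk.py <<'E'
from h import *
def fk(q,p):   # d1,a1,L2,a3,L3,d6
    d1,a1,L2,a3,L3,d6=p
    q1,q2,q3,q4,q5,q6=q
    Z=lambda a:R.from_euler('z',a,degrees=True);Y=lambda a:R.from_euler('y',a,degrees=True)
    A=Z(q1); t=A.apply([a1,0,d1]); B=A*Y(q2); t=t+B.apply([0,0,L2]); C=B*Y(q3); t=t+C.apply([a3,0,L3])
    D=C*Z(S4*q4)*Y(q5); t=t+D.apply([0,0,d6]); E=D*Z(S6*q6+O6); return t,E
S4,S6,O6=1,1,90
E
python3 - <<'E'
from h import *; from fk import *; import fk as m
from scipy.optimize import least_squares
log(); L=[json.loads(l) for l in open('log.txt')]
L.append([[-69.613,18.3488,89.6994,0,72.044,-1.146],[210.88,-534.45,213.2],[-179.9,0,21.53]])
for q,p,r in L: print(fk(q,[0]*6)[1].as_euler('xyz',degrees=True).round(1),np.round(r,1))
r=least_squares(lambda x:np.ravel([np.array(fk(q,x)[0])-p for q,p,_ in L]),[350,0,400,0,400,200]); print(r.x,abs(r.fun).max(),np.linalg.svd(r.jac)[1])
E
```

```text
3.4833 q [-39.1  13.1  77.7  -0.   88.9  53. ] p [ 435.8 -339.7  349.6] r [179.8  -0.2  -2.2] F [ 0.5  0.7 -1.2] w 21.9 30.0
[-1.799e+02  1.000e-01 -2.000e+00] [-1.799e+02  1.000e-01 -2.000e+00]
[ 1.8e+02 -1.0e-01 -2.2e+00] [ 1.8e+02 -1.0e-01 -2.2e+00]
[179.8  -0.2  -2.2] [179.8  -0.2  -2.2]
[-179.9   -0.    21.5] [-179.9    0.    21.5]
[-448.76997983  -10.08231293  638.8681697    43.23511389  418.57697077
 -225.79549842] 10.230644336329107 [3.94023674e+00 2.84146080e+00 4.76395258e-01 4.15146037e-01
 3.64695771e-02 2.44211440e-03]
```

Request:
{"fn": "send_rows", "kwargs": {"targets": "0.01 -0.02 0 5 0 0 5; 0.02 -0.05 0 10 0 0 5; 0.03 -0.08 0 15 3 0 5; 0.04 -0.11 0 20 6 0 5; 0.05 -0.14 0 25 10 0 5; 0.05 -0.17 0 29 14 0 5; 0.05 -0.2 0 32 18 0 5; 0.05 -0.2 0 35 20 0 5; 0.05 -0.2 0 35 20 0 5; 0.05 -0.2 0 35 20 0 5"}}

```text
time_s: 4.32
ee_pos: [492.1, -141.6, 345.6]
ee_rot: [-143.6, -18.5, -8.5]
force: [-0.4, -0.3, -0.5]
gripper_width: 21.7
gripper_force: 30.0
```

```bash
cat > fit.py <<'E'
from h import *; from fk import *
from scipy.optimize import least_squares
log(); L=[json.loads(l) for l in open('log.txt')]
L.append([[-69.613,18.3488,89.6994,0,72.044,-1.146],[210.88,-534.45,213.2],[-179.9,0,21.53]])
q,p,r=L[-2]
print(fk(q,[0]*6)[1].as_euler('xyz',degrees=True).round(2),np.round(r,2))
r=least_squares(lambda x:np.ravel([np.array(fk(q,x)[0])-p for q,p,_ in L]),[350,0,400,0,400,200],x_scale=100); print(r.x,r.fun.reshape(-1,3).round(1),np.linalg.svd(r.jac)[1])
E
python3 fit.py
```

```text
4.3167 q [-42.1   9.7  93.8  39.6  86.2  44.1] p [ 492.1 -141.6  345.6] r [-143.6  -18.5   -8.5] F [-0.4 -0.3 -0.5] w 21.7 30.0
[-143.6   -18.49   -8.47] [-143.6   -18.49   -8.47]
[168.32618513   5.72885019 573.02093565  19.6792995  415.25687301
 352.29770763] [[ -6.9  -9.2  -0.5]
 [ -7.6  -8.7  -0. ]
 [ -7.3  -8.9  -1.4]
 [ -0.4  -0.8   2.6]
 [-10.8  -3.9  -0.6]] [4.37821569 3.16599137 0.68604336 0.43140627 0.37834295 0.08839218]
```

```bash
sed -i 's/d1,a1,L2,a3,L3,d6=p/d1,a1,L2,a3,L3,d6,b=p/; s/\[a1,0,d1\]/[a1,b,d1]/' fk.py; sed -i 's/\[0\]\*6/[0]*7/; s/400,200\]/400,200,0]/' fit.py
cat >> fit.py <<'E'
P=r.x; np.save('P.npy',P)
def ik(pos,rot,q0):
    lo=np.array([-177.97,-48.28,12.27,-77.06,2.81,-146.56])+1; hi=np.array([177.97,115.42,149.76,257.06,150.46,146.56])-1
    def f(q):
        t,E=fk(q,P); return np.r_[(t-pos),(rot.inv()*E).as_rotvec()*200]
    return least_squares(f,np.clip(q0,lo+1,hi-1),bounds=(lo,hi),x_scale=30)
if __name__=='__main__':
    cy=-4.8; c=R.from_euler('z',cy,degrees=True)
    hang=c*R.from_matrix(np.array([[0,0,1],[0,-1,0],[1,0,0]]))  # tool x up, y=-Y, z=+X
    print(hang.as_euler('xyz',degrees=True))
    for l in ([67,-20,75],[67,-20,107],[-60,-20,107],[-130,-20,107],[-130,-20,200],[-130,-20,330],[-180,-20,330],[-85,120,315],[-85,-80,315]):
        pos=c.apply([l[0],l[1],0])+[647,136,l[2]]
        s=min((ik(pos,hang,q0) for q0 in ([5,40,70,180,30,-80],[5,20,110,150,50,-80],[5,60,70,180,60,-80])),key=lambda s:s.cost)
        print(l,pos.round(),round(s.cost,2),s.x.round(1))
E
python3 fit.py
```

```text
4.3167 q [-42.1   9.7  93.8  39.6  86.2  44.1] p [ 492.1 -141.6  345.6] r [-143.6  -18.5   -8.5] F [-0.4 -0.3 -0.5] w 21.7 30.0
[-143.6   -18.49   -8.47] [-143.6   -18.49   -8.47]
[1.40306584e+02 1.19519698e-03 5.91794790e+02 2.51979871e+01
 4.16999865e+02 3.35665113e+02 1.14976793e+01] [[-0. -0.  0.]
 [-0. -0.  0.]
 [-0. -0.  0.]
 [-0. -0.  0.]
 [-0. -0.  0.]
 [ 0.  0. -0.]] [4.77943923 3.46268743 2.49023247 0.77569066 0.44212074 0.39571406
 0.10830348]
[175.2 -90.    0. ]
[67, -20, 75] [712. 110.  75.] 0.0 [ 18.5  54.3 133.1 203.5  96.8 -87.1]
[67, -20, 107] [712. 110. 107.] 0.0 [ 18.5  49.9 133.6 203.3  93.2 -88.6]
[-60, -20, 107] [586. 121. 107.] 0.77 [ 28.7  55.3 148.8 216.2 109.9 -76.1]
[-130, -20, 107] [516. 127. 107.] 539.34 [ 44.4  57.5 148.8 240.1 105.4 -67.3]
[-130, -20, 200] [516. 127. 200.] 441.61 [ 43.6  33.5 148.8 235.   89.  -88.3]
[-130, -20, 330] [516. 127. 330.] 0.0 [  37.8    9.6  147.4  224.9   73.3 -106. ]
[-180, -20, 330] [466. 131. 330.] 34.57 [  48.6    5.8  148.8  238.    74.2 -111.4]
[-85, 120, 315] [572. 263. 315.] 0.0 [  49.    20.2  132.1  237.    74.  -113. ]
[-85, -80, 315] [556.  63. 315.] 0.0 [ 19.7  12.6 148.7 205.7  73.  -98. ]<sys>:0: UserWarning: Gimbal lock detected. Setting third angle to zero since it is not possible to uniquely determine all angles.
```

```bash
python3 - <<'E'
from h import *
import pickle
from scipy.optimize import least_squares
F={n:pickle.load(open(n+'0.pkl','rb')) for n in ('top','scene')}
tf=lambda p,L: np.c_[p[0]+L[:,0]*np.cos(p[2])-L[:,1]*np.sin(p[2]),p[1]+L[:,0]*np.sin(p[2])+L[:,1]*np.cos(p[2]),L[:,2]]
C=np.array([[80,-116,284],[80,116,284],[-85,-116,284],[-85,116,284]])
pt=np.array([[186,162],[76,151.5],[176,244],[60.5,230]]); ps=np.array([[401,232],[528,233],[394.7,163.3],[510.7,163.3]])
f=lambda p:np.r_[proj(F['top'],tf(p,C))-pt,proj(F['scene'],tf(p,C))-ps]
r=least_squares(lambda p:f(p).ravel(),[647,136,-.084],loss='soft_l1'); p=r.x
print(p,np.degrees(p[2]),f(p).round(1).tolist())
H=np.array([[80,-20,205],[60,-20,205],[45,-20,205],[35,-20,217],[25,-20,229]])
for n in F: print(n,proj(F[n],tf(p,H)).round(1).tolist())
# red pixel rows
for n,(x0,x1,y0,y1) in dict(top=(140,160,165,195),scene=(432,450,215,255)).items():
    im=F[n]['image'].astype(int)[y0:y1,x0:x1]; m=(im[...,2]-im[...,:2].max(2))>60
    print(n,[(y0+i,round(x0+np.flatnonzero(w).mean(),1),int(w.sum())) for i,w in enumerate(m) if w.any()])
# ring in grasp
s=log(); f=eyes.grab_frame('wrist'); cv2.imwrite('pics/w2.png',f['image']); E=R.from_euler('xyz',s['ee_rot'],degrees=True)
m=(f['image'].min(2)>150)[:200,200:360]; 
u,v=200+np.argwhere(m)[:,1],np.argwhere(m)[:,0]; e,M=cam(f)[::-1]
out=[]
for a,b in zip(u,v):
    _,d=ray(f,a,b); o=E.inv().apply(e-s['ee_pos']); d=E.inv().apply(d); out.append((o+d*(-5.6-o[2])/d[2])[:2])
out=np.array(out); k=out[:,0]>95; print(len(out),k.sum(),out[k].min(0),out[k].max(0))
print(proj(f,s['ee_pos']+E.apply([[121.6,0,-5.6],[141,0,-5.6],[107,0,-5.6]])))
E
```

```text
[ 6.46596698e+02  1.38460089e+02 -8.00654114e-02] -4.587410159385229 [[-0.5, 0.9], [-0.4, 0.5], [-1.6, -3.3], [0.5, -0.7], [0.9, -1.4], [-0.8, 0.0], [-0.4, 0.0], [-2.0, 2.0]]
top [[150.2, 168.9], [148.9, 177.4], [147.9, 183.8], [145.7, 186.8], [143.5, 189.9]]
scene [[444.0, 253.6], [442.6, 245.0], [441.6, 238.7], [442.2, 231.3], [442.9, 223.9]]
top [(169, np.float64(149.5), 8), (170, np.float64(150.5), 10), (171, np.float64(151.5), 8), (172, np.float64(151.0), 7), (173, np.float64(150.5), 4), (178, np.float64(149.5), 4), (179, np.float64(149.5), 4), (180, np.float64(149.0), 3), (181, np.float64(149.0), 3), (182, np.float64(149.0), 3), (183, np.float64(148.5), 4), (184, np.float64(148.5), 4), (185, np.float64(148.0), 3), (186, np.float64(147.0), 5), (187, np.float64(146.5), 4), (188, np.float64(146.0), 3)]
scene [(221, np.float64(442.0), 3), (222, np.float64(442.0), 5), (223, np.float64(442.5), 6), (224, np.float64(442.5), 6), (225, np.float64(442.0), 5), (226, np.float64(442.0), 5), (227, np.float64(442.0), 5), (228, np.float64(442.0), 5), (234, np.float64(441.0), 3), (235, np.float64(441.0), 3), (236, np.float64(441.0), 3), (237, np.float64(441.5), 4), (238, np.float64(441.5), 4), (239, np.float64(441.0), 3), (240, np.float64(441.0), 3), (241, np.float64(441.0), 3), (242, np.float64(441.5), 2), (243, np.float64(441.5), 2), (244, np.float64(442.0), 3), (245, np.float64(442.0), 3), (246, np.float64(442.5), 4), (247, np.float64(442.5), 4), (248, np.float64(442.5), 4)]
4.3167 q [-42.1   9.7  93.8  39.6  86.2  44.1] p [ 492.1 -141.6  345.6] r [-143.6  -18.5   -8.5] F [-0.4 -0.3 -0.5] w 21.7 30.0
13059 5538 [ 95.16794909 -41.31077005] [135.6154359  21.413725 ]
[[279.55423478  32.70761048]
 [279.60459508 -13.07980582]
 [279.51867759  65.03609265]]
```

View pics/w2.png

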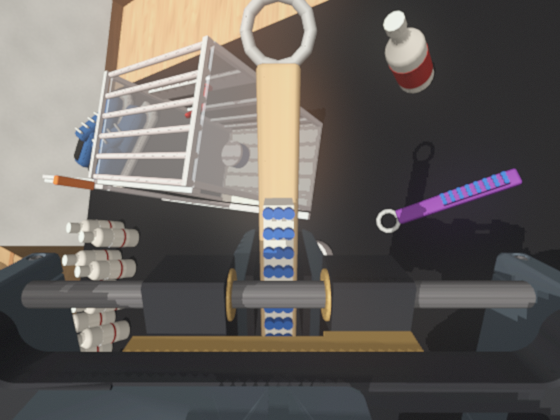

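The picture shows the brush held straight, ring at (279,32) exactly where predicted. The cabinet and its red hook (190,113) are visible behind it. Now I plan an entry with the ring leading, tool pitched down, then levelling.

```bash
cat > plan.py <<'E'
from fit import *
CO=np.array([646.6,136.5,0]); CY=-4.6; c=R.from_euler('z',CY,degrees=True)
def pose(rx,ry,rz,a,k=121.6):  # ring centre in cabinet frame, pitch-down a
    a=np.radians(a); tx=np.array([np.sin(a),0,np.cos(a)]); tz=np.array([np.cos(a),0,-np.sin(a)]); ty=np.cross(tz,tx)
    return CO+c.apply(np.array([rx,ry,rz])-k*tx+5.6*tz), c*R.from_matrix(np.c_[tx,ty,tz])
def solve(w,q0):
    s=ik(*pose(*w),q0); return s.x,s.cost
def rows(q0,qs,grip):   # rows in tool frame at q0 pose
    t0,E0=fk(q0,P)
    for q in qs:
        t,E=fk(q,P); d=E0.inv().apply(t-t0)/1000; v=(E0.inv()*E).as_rotvec(degrees=True)
        print(*(f'{x:.3f}' for x in d),*(f'{x:.1f}' for x in v),grip,end='; ')
    print()
E
python3 - <<'E'
from plan import *
q=[20,10,130,180,50,-90]
for w in ([-90,-20,300,50],[-40,-20,235,50],[0,-20,248,45],[14,-20,242,40],[25,-20,229,35],[36,-20,216,25],[46,-20,206,15],[58,-20,205,6],[58,-20,197,6]):
    q,cst=solve(w,q); t,E=fk(q,P); print(w,'tcp',t.round(),round(cst,2),q.round(1),'wrist z',(t-E.apply([0,0,335.7]))[2].round())
E
```

```text
4.3667 q [-42.1   9.7  93.7  39.6  86.3  44.1] p [ 492.8 -141.8  346.4] r [-143.7  -18.6   -8.4] F [ 0.2 -0.2  0.1] w 21.6 30.0
[-143.66  -18.59   -8.42] [-143.66  -18.59   -8.42]
[1.40306149e+02 1.57484655e-03 5.91795119e+02 2.51982796e+01
 4.16999383e+02 3.35665145e+02 1.14977548e+01] [[-0. -0.  0.]
 [-0. -0.  0.]
 [-0. -0. -0.]
 [-0. -0.  0.]
 [-0. -0.  0.]
 [-0. -0.  0.]
 [-0. -0.  0.]
 [ 0.  0. -0.]] [5.49573804 3.99322167 2.93676781 0.91104968 0.45539009 0.41564884
 0.12760115]
[-90, -20, 300, 50] tcp [469. 126. 201.] 1014.98 [  24.5   -3.5  139.1  256.1   16.3 -145.6] wrist z 416.0
[-40, -20, 235, 50] tcp [516. 125. 146.] 198.4 [  22.3    6.7  135.1  256.1   16.4 -145.6] wrist z 385.0
[0, -20, 248, 45] tcp [563. 123. 155.] 32.71 [  21.4    9.9  130.8  255.    18.4 -145.6] wrist z 385.0
[14, -20, 242, 40] tcp [585. 121. 145.] 0.0 [  21.5   13.5  131.2  240.6   22.8 -131.1] wrist z 361.0
[25, -20, 229, 35] tcp [605. 120. 126.] 0.0 [  21.4   18.8  133.9  222.6   32.  -112.3] wrist z 319.0
[36, -20, 216, 25] tcp [635. 117. 103.] 0.0 [ 21.3  29.2 137.5 209.7  53.2 -97.2] wrist z 245.0
[46, -20, 206, 15] tcp [665. 115.  87.] 0.0 [ 20.6  40.3 138.1 205.4  73.5 -90.7] wrist z 174.0
[58, -20, 205, 6] tcp [696. 112.  83.] 0.0 [ 19.3  48.5 135.6 203.8  87.7 -88.4] wrist z 119.0
[58, -20, 197, 6] tcp [696. 112.  75.] 0.0 [ 19.3  49.6 135.5 203.8  88.7 -87.9] wrist z 111.0
```

```bash
sed -i "s/^log(); L=/L=/; s/^print(fk(q/#&/; s/x_scale=100); print.*/x_scale=100)/" fit.py
cat >> plan.py <<'E'
def posey(rx,ry,rz,a,psi,k=121.6):
    t,E=pose(rx,ry,rz,a,k); ring=CO+c.apply([rx,ry,rz]); Z=R.from_euler('z',psi,degrees=True)
    return ring+Z.apply(t-ring), Z*E
E
python3 - <<'E'
from plan import *
for rx,z in ((-120,255),(-80,245),(-40,242),(0,242)):
    for psi in (-45,-30,-15,0,20,40):
        o=[]
        for a in (5,15,25,35,45):
            pr=posey(rx,-20,z,a,psi); best=min((ik(*pr,q0) for q0 in ([20,10,125,180,50,-90],[40,30,125,210,70,-90])),key=lambda s:s.cost)
            if best.cost<2 : o.append((a,best.x.round().astype(int).tolist()))
        print(rx,psi,o)
E
```

```text
-120 -45 []
-120 -30 []
-120 -15 [(5, [47, 43, 146, 246, 89, -82]), (15, [49, 32, 145, 250, 74, -93]), (25, [49, 22, 142, 256, 60, -107])]
-120 0 [(35, [37, 7, 146, 242, 38, -119])]
-120 20 [(45, [8, -4, 142, 120, 6, -36])]
-120 40 [(35, [-18, 8, 144, 104, 43, -57]), (45, [-15, 1, 137, 77, 34, -25])]
-80 -45 []
-80 -30 []
-80 -15 [(5, [42, 44, 142, 241, 88, -84]), (15, [44, 34, 142, 244, 73, -94]), (25, [44, 24, 139, 252, 59, -107])]
-80 0 [(25, [32, 22, 149, 220, 58, -97]), (35, [31, 11, 143, 234, 36, -115])]
-80 20 [(35, [5, 9, 147, 164, 31, -82]), (45, [6, 2, 139, 129, 9, -46])]
-80 40 [(5, [-17, 46, 148, 128, 94, -101]), (15, [-18, 34, 148, 127, 77, -92]), (25, [-18, 22, 145, 121, 58, -78]), (35, [-17, 13, 140, 106, 42, -58]), (45, [-14, 6, 134, 80, 33, -27])]
-40 -45 []
-40 -30 []
-40 -15 [(5, [38, 44, 138, 237, 86, -88]), (15, [39, 35, 138, 240, 71, -96]), (25, [39, 25, 136, 248, 57, -109])]
-40 0 [(5, [27, 46, 147, 211, 97, -83]), (15, [28, 35, 148, 212, 77, -89]), (25, [28, 23, 145, 216, 55, -98]), (35, [27, 14, 140, 229, 34, -115])]
-40 20 [(25, [3, 23, 148, 167, 56, -88]), 
[... 217 characters left out ...]
(45, [-13, 10, 130, 80, 32, -26])]
0 -45 []
0 -30 [(5, [39, 44, 123, 255, 82, -102])]
0 -15 [(5, [34, 44, 134, 233, 84, -92]), (15, [35, 35, 134, 237, 69, -99]), (25, [35, 27, 132, 245, 54, -111])]
0 0 [(5, [23, 45, 143, 208, 92, -87]), (15, [24, 35, 143, 209, 73, -91]), (25, [24, 24, 140, 214, 52, -99]), (35, [23, 16, 136, 227, 32, -115])]
0 20 [(5, [3, 46, 145, 167, 96, -92]), (15, [2, 35, 146, 167, 76, -90]), (25, [2, 24, 143, 165, 52, -86]), (35, [3, 14, 138, 158, 29, -78]), (45, [3, 9, 131, 117, 10, -36])]
0 40 [(5, [-14, 44, 137, 131, 86, -91]), (15, [-15, 35, 137, 127, 70, -84]), (25, [-15, 26, 135, 120, 54, -72]), (35, [-14, 18, 131, 105, 40, -53]), (45, [-12, 13, 125, 78, 32, -23])]
```

```bash
python3 - <<'E'
from plan import *
qc=env.state()['qpos']
wps=[(-60,-40,420,45,40),(-60,-20,420,35,20),(-60,-20,420,35,0),(-110,-20,330,35,0),(-120,-20,255,35,0),(-60,-20,248,35,0),(0,-20,248,35,0),(14,-20,243,35,0)]
q=qc; Q=[qc]
for w in wps:
    s=min((ik(*posey(*w),q0) for q0 in (Q[-1],[-15,5,135,90,40,-40],[5,10,140,165,30,-80],[30,8,142,235,38,-118])),key=lambda s:s.cost+.002*abs(s.x-Q[-1]).max()); print(w,round(s.cost,2),s.x.round(1)); Q.append(s.x)
np.save('Q.npy',Q)
for A,B in zip(Q[:-1],Q[1:]):
  for u in (.25,.5,.75,1):
    t,E=fk(A+(B-A)*u,P); L=[c.inv().apply(t+E.apply(o)-CO).round().astype(int).tolist() for o in ([140,0,-6],[-55,0,-6],[77,0,-171],[0,89,-100],[0,-89,-100])]
    print(round(u,2),'ringend,tail,cam,bodyR,bodyL',L, 'wz',(t-E.apply([0,0,335.7])).round().astype(int).tolist())
E
```

```text
(-60, -40, 420, 45, 40) 0.0 [-16.5  -5.  114.4  46.8  49.7  13.4]
(-60, -20, 420, 35, 20) 0.0 [  4.3  -9.7 127.1  48.2  12.2  36. ]
(-60, -20, 420, 35, 0) 289.19 [ 21.7  -8.2 121.7 -42.5  23.8 145.6]
(-110, -20, 330, 35, 0) 42.63 [  34.    -2.5  139.9  256.1   31.1 -140.6]
(-120, -20, 255, 35, 0) 0.0 [  36.7    7.2  145.8  242.1   37.8 -119.4]
(-60, -20, 248, 35, 0) 0.0 [  28.8   11.6  141.2  232.6   34.6 -116.3]
(0, -20, 248, 35, 0) 0.0 [  23.2   14.9  135.3  228.1   30.9 -116.8]
(14, -20, 243, 35, 0) 0.0 [  22.2   16.4  134.1  226.1   30.8 -115.7]
0.25 ringend,tail,cam,bodyR,bodyL [[6, -228, 410], [-166, -241, 320], [-108, -321, 507], [-124, -363, 377], [-178, -213, 457]] wz [379, -258, 597]
0.5 ringend,tail,cam,bodyR,bodyL [[-1, -156, 422], [-155, -196, 309], [-120, -253, 510], [-111, -307, 384], [-191, -158, 440]] wz [370, -194, 590]
0.75 ringend,tail,cam,bodyR,bodyL [[-20, -90, 430], [-152, -155, 301], [-142, -190, 509], [-110, -254, 392], [-210, -110, 421]] wz [351, -135, 580]
1 ringend,tail,cam,bodyR,bodyL [[-50, -32, 433], [-156, -120, 295], [-174, -135, 505], [-120, -206, 40
[... 3301 characters left out ...]
8]
1 ringend,tail,cam,bodyR,bodyL [[10, -20, 263], [-102, -20, 104], [-161, -20, 306], [-147, -109, 203], [-147, 69, 203]] wz [306, 144, 338]
0.25 ringend,tail,cam,bodyR,bodyL [[14, -20, 262], [-98, -20, 102], [-158, -20, 305], [-144, -109, 201], [-144, 69, 201]] wz [309, 144, 337]
0.5 ringend,tail,cam,bodyR,bodyL [[17, -20, 261], [-95, -20, 101], [-154, -20, 304], [-140, -109, 200], [-140, 69, 200]] wz [313, 143, 335]
0.75 ringend,tail,cam,bodyR,bodyL [[21, -20, 260], [-91, -20, 100], [-151, -20, 303], [-137, -109, 199], [-137, 69, 199]] wz [316, 143, 334]
1 ringend,tail,cam,bodyR,bodyL [[24, -20, 258], [-88, -20, 99], [-147, -20, 301], [-133, -109, 198], [-133, 69, 198]] wz [320, 143, 333]
```

```bash
python3 - <<'E'
from plan import *
qc=env.state()['qpos']; Q=np.load('Q.npy'); S=Q[5]
V=[qc,np.array([-25,-5,118,90,55,-5]),np.array([0,-8,135,150,50,-60]),np.array([25,-5,146,215,50,-100]),S]
for A,B in zip(V[:-1],V[1:]):
  for u in (.25,.5,.75,1):
    t,E=fk(A+(B-A)*u,P); L=[c.inv().apply(t+E.apply(o)-CO).round().astype(int).tolist() for o in ([140,0,-6],[-55,0,-6],[77,0,-171],[0,89,-100],[0,-89,-100])]
    print(round(u,2),L, 'wz',(t-E.apply([0,0,335.7])).round().astype(int).tolist(),E.as_euler('xyz',degrees=True).round())
E
```

```text
0.25 [[18, -222, 462], [-143, -219, 351], [-108, -325, 531], [-109, -348, 395], [-171, -210, 489]] wz [368, -271, 591] [-140.  -35.   -6.]
0.5 [[15, -164, 523], [-112, -160, 376], [-121, -271, 556], [-87, -290, 424], [-174, -156, 502]] wz [350, -218, 578] [-138.  -49.   -6.]
0.75 [[-1, -126, 572], [-94, -118, 400], [-144, -229, 573], [-84, -249, 451], [-181, -112, 511]] wz [326, -170, 562] [-136.  -61.  -10.]
1 [[-25, -106, 602], [-88, -93, 418], [-174, -198, 580], [-96, -224, 470], [-191, -80, 512]] wz [297, -126, 544] [-133.  -71.  -16.]
0.25 [[-51, -67, 632], [-85, -46, 441], [-193, -160, 583], [-98, -179, 485], [-202, -38, 519]] wz [290, -86, 521] [-112.  -78.  -36.]
0.5 [[-77, -44, 649], [-88, -16, 457], [-215, -131, 580], [-110, -150, 494], [-213, -7, 521]] wz [277, -50, 498] [-76. -81. -73.]
0.75 [[-101, -34, 652], [-95, -1, 460], [-238, -110, 571], [-128, -134, 492], [-224, 15, 514]] wz [259, -17, 476] [ -48.  -80. -104.]
1 [[-121, -30, 640], [-106, 1, 448], [-261, -95, 555], [-151, -128, 479], [-235, 28, 498]] wz [235, 11, 455] [ -37.  -80. -120.]
0.25 [[-121, -44, 623], [-1
[... 333 characters left out ...]
] wz [189, 76, 405] [-86. -77. -90.]
1 [[-130, -91, 492], [-152, -54, 302], [-301, -88, 448], [-236, -157, 348], [-242, 18, 383]] wz [168, 91, 390] [-118.  -77.  -64.]
0.25 [[-114, -74, 438], [-160, -46, 250], [-289, -72, 415], [-238, -146, 312], [-239, 30, 338]] wz [175, 106, 380] [-147.  -74.  -36.]
0.5 [[-105, -57, 382], [-175, -38, 201], [-282, -55, 382], [-244, -134, 276], [-242, 43, 294]] wz [181, 121, 369] [-164.  -68.  -20.]
0.75 [[-104, -38, 326], [-195, -29, 154], [-279, -38, 348], [-254, -122, 242], [-252, 56, 251]] wz [184, 137, 357] [-174.  -62.  -11.]
1 [[-110, -20, 270], [-222, -20, 111], [-281, -20, 313], [-267, -109, 210], [-267, 69, 210]] wz [186, 153, 345] [180. -55.  -5.]
```

```bash
python3 - <<'E'
from plan import *
Q=np.load('Q.npy'); S=Q[5]
for rx in (-150,-140,-130):
  for z in (255,240):
    for psi in (-15,-8,0,8):
      for a in (25,30,35,40):
        s=ik(*posey(rx,-20,z,a,psi),S)
        if s.cost<.5: print(rx,z,psi,a,s.x.round(1))
E
```

```text
-150 255 -8 25 [  50.7   19.4  148.8  249.2   60.1 -102.3]
-150 255 -8 30 [  49.9   13.6  146.5  254.9   52.7 -112.3]
-150 255 0 35 [  41.9    5.6  148.   247.2   40.1 -120.1]
-150 255 8 40 [  30.1   -1.8  147.2  239.9   23.4 -129.8]
-150 240 -8 30 [  49.9   16.5  147.7  252.    53.8 -107.4]
-150 240 0 40 [  40.2    3.5  145.9  255.3   33.9 -129.9]
-150 240 8 40 [  30.1    0.8  148.8  232.6   25.7 -121.7]
-140 255 -8 25 [  48.8   19.7  148.3  247.1   59.8 -102.2]
-140 255 -8 30 [  48.1   13.9  145.8  253.4   52.  -112.5]
-140 255 0 35 [  40.1    6.1  147.3  245.4   39.3 -119.8]
-140 255 8 40 [  28.5   -1.   146.5  237.4   22.7 -128.5]
-140 240 -8 30 [  48.1   16.7  147.   250.5   53.2 -107.8]
-140 240 0 35 [  40.1    8.9  148.7  240.9   41.2 -113.9]
-140 240 0 40 [  38.5    4.1  145.2  253.7   33.1 -129.7]
-140 240 8 40 [  28.5    1.6  148.1  229.8   25.2 -120.2]
-130 255 -8 25 [  47.1   19.9  147.6  245.6   59.2 -102.6]
-130 255 -8 30 [  46.4   14.2  145.1  252.    51.3 -112.7]
-130 255 0 35 [  38.4    6.6  146.5  243.7   38.5 -119.6]
-130 255 8 40 [ 2.700e+01 -2.000e-01  1.457e+02  2.350e+02  2.200e+01 -1.272e+02]
-130 240 -15 25 [  50.6   23.9  143.6  256.1   61.4 -103.3]
-130 240 -8 25 [ 47.1  22.9 148.6 243.5  61.  -98.4]
-130 240 -8 30 [  46.4   17.   146.3  249.1   52.6 -108.1]
-130 240 0 35 [  38.4    9.4  147.9  239.3   40.5 -113.9]
-130 240 0 40 [  36.9    4.7  144.5  252.1   32.2 -129.5]
-130 240 8 40 [  27.     2.4  147.3  227.6   24.6 -119.1]
```

```bash
python3 - <<'E'
from plan import *
qc=env.state()['qpos']; S=ik(*posey(-150,-20,255,35,0),np.array([41.9,5.6,148,247.2,40.1,-120.1])).x; np.save('S.npy',S)
V=[qc,np.array([-25,-5,118,90,55,-5]),np.array([0,-8,135,150,50,-60]),np.array([27,-8,147,215,50,-100]),S]
for A,B,n in zip(V[:-1],V[1:],(10,11,12,10)):
    u=np.arange(1,n+1)/n; rows(A,[A+(B-A)*x for x in u],5)
    rv=[(fk(A+(B-A)*(x-1/n),P)[1].inv()*fk(A+(B-A)*x,P)[1]).magnitude()*57.3 for x in u]; print('max rot',max(rv),fk(B,P)[0].round(1))
E
```

```text
0.017 -0.030 0.013 2.1 4.4 -5.1 5; 0.033 -0.059 0.024 3.9 8.8 -9.7 5; 0.046 -0.087 0.032 5.3 13.4 -13.9 5; 0.058 -0.114 0.038 6.3 17.9 -17.6 5; 0.068 -0.138 0.041 6.9 22.5 -20.8 5; 0.077 -0.161 0.043 7.1 26.9 -23.6 5; 0.083 -0.180 0.043 6.9 31.3 -26.0 5; 0.087 -0.197 0.042 6.3 35.4 -27.9 5; 0.089 -0.210 0.041 5.4 39.3 -29.3 5; 0.089 -0.220 0.039 4.0 42.9 -30.3 5; 
max rot 7.005400937689472 [573.9  48.5 468.5]
0.008 -0.018 0.008 1.2 3.1 -1.3 5; 0.015 -0.035 0.013 2.0 6.1 -2.4 5; 0.021 -0.049 0.017 2.4 8.9 -3.3 5; 0.026 -0.062 0.020 2.4 11.6 -4.1 5; 0.030 -0.073 0.021 2.1 14.0 -4.9 5; 0.031 -0.082 0.022 1.4 16.2 -5.5 5; 0.032 -0.089 0.021 0.5 18.1 -6.0 5; 0.030 -0.094 0.020 -0.7 19.7 -6.4 5; 0.027 -0.098 0.018 -2.1 21.0 -6.8 5; 0.022 -0.100 0.016 -3.8 21.9 -7.1 5; 0.014 -0.101 0.013 -5.6 22.5 -7.5 5; 
max rot 3.5440561442826586 [541.8 140.1 503.3]
-0.002 -0.000 -0.002 -1.6 0.8 0.8 5; -0.005 0.000 -0.006 -3.3 1.3 1.6 5; -0.010 0.002 -0.010 -5.2 1.5 2.4 5; -0.017 0.004 -0.015 -7.1 1.5 3.0 5; -0.025 0.006 -0.021 -9.1 1.1 3.6 5; -0.035 0.010 -0.028 -11.2 0.5 4.1 5; -0.046 0.013 -0.036 -13.2 -0.4 4.6 5; -0.058 0.017 -0.044 -15.4 -1.5 4.9 5; -0.072 0.021 -0.054 -17.5 -2.9 5.1 5; -0.086 0.025 -0.065 -19.5 -4.6 5.2 5; -0.102 0.029 -0.077 -21.6 -6.5 5.2 5; -0.118 0.033 -0.091 -23.6 -8.6 5.1 5; 
max rot 2.9251827026958153 [482.9  93.4 370.4]
-0.023 0.001 0.002 -1.1 -3.0 -0.7 5; -0.046 0.002 0.003 -2.1 -6.0 -1.5 5; -0.070 0.003 0.003 -3.1 -9.0 -2.4 5; -0.093 0.004 0.001 -4.0 -12.1 -3.3 5; -0.116 0.004 -0.002 -4.9 -15.1 -4.3 5; -0.139 0.005 -0.006 -5.7 -18.1 -5.4 5; -0.161 0.005 -0.012 -6.4 -21.2 -6.5 5; -0.183 0.005 -0.019 -7.1 -24.2 -7.6 5; -0.204 0.006 -0.027 -7.8 -27.1 -8.8 5; -0.225 0.006 -0.036 -8.4 -30.1 -10.0 5; 
max rot 3.308153499639541 [430.5 133.8 152.2]
```

Request:
{"fn": "send_rows", "kwargs": {"targets": "0.017 -0.03 0.013 2.1 4.4 -5.1 5; 0.033 -0.059 0.024 3.9 8.8 -9.7 5; 0.046 -0.087 0.032 5.3 13.4 -13.9 5; 0.058 -0.114 0.038 6.3 17.9 -17.6 5; 0.068 -0.138 0.041 6.9 22.5 -20.8 5; 0.077 -0.161 0.043 7.1 26.9 -23.6 5; 0.083 -0.18 0.043 6.9 31.3 -26 5; 0.087 -0.197 0.042 6.3 35.4 -27.9 5; 0.089 -0.21 0.041 5.4 39.3 -29.3 5; 0.089 -0.22 0.039 4 42.9 -30.3 5; 0.089 -0.22 0.039 4 42.9 -30.3 5"}}

```text
time_s: 5.28
ee_pos: [572.4, 51.7, 469.4]
ee_rot: [-133.1, -71.0, -16.2]
force: [0.2, -0.3, -1.1]
gripper_width: 21.9
gripper_force: 30.0
```

Request:
{"fn": "send_rows", "kwargs": {"targets": "0.008 -0.018 0.008 1.2 3.1 -1.3 5; 0.015 -0.035 0.013 2 6.1 -2.4 5; 0.021 -0.049 0.017 2.4 8.9 -3.3 5; 0.026 -0.062 0.02 2.4 11.6 -4.1 5; 0.03 -0.073 0.021 2.1 14 -4.9 5; 0.031 -0.082 0.022 1.4 16.2 -5.5 5; 0.032 -0.089 0.021 0.5 18.1 -6 5; 0.03 -0.094 0.02 -0.7 19.7 -6.4 5; 0.027 -0.098 0.018 -2.1 21 -6.8 5; 0.022 -0.1 0.016 -3.8 21.9 -7.1 5; 0.014 -0.101 0.013 -5.6 22.5 -7.5 5; 0.014 -0.101 0.013 -5.6 22.5 -7.5 5"}}

```text
time_s: 6.28
ee_pos: [541.3, 141.9, 502.5]
ee_rot: [-37.0, -79.7, -119.6]
force: [0.2, 1.1, -1.0]
gripper_width: 21.6
gripper_force: 30.0
```

```bash
python3 -c "
from h import *
log()"
```

```text
6.2833 q [  0.3  -8.  135.1 150.2  50.  -60.1] p [541.3 141.9 502.5] r [ -37.   -79.7 -119.6] F [ 0.2  1.1 -1. ] w 21.6 30.0
```

Following exactly. Continue.

Request:
{"fn": "send_rows", "kwargs": {"targets": "-0.002 0 -0.002 -1.6 0.8 0.8 5; -0.005 0 -0.006 -3.3 1.3 1.6 5; -0.01 0.002 -0.01 -5.2 1.5 2.4 5; -0.017 0.004 -0.015 -7.1 1.5 3 5; -0.025 0.006 -0.021 -9.1 1.1 3.6 5; -0.035 0.01 -0.028 -11.2 0.5 4.1 5; -0.046 0.013 -0.036 -13.2 -0.4 4.6 5; -0.058 0.017 -0.044 -15.4 -1.5 4.9 5; -0.072 0.021 -0.054 -17.5 -2.9 5.1 5; -0.086 0.025 -0.065 -19.5 -4.6 5.2 5; -0.102 0.029 -0.077 -21.6 -6.5 5.2 5; -0.118 0.033 -0.091 -23.6 -8.6 5.1 5"}}

```text
time_s: 7.28
ee_pos: [484.0, 94.4, 372.6]
ee_rot: [-107.8, -77.0, -71.8]
force: [-0.3, 0.3, -0.3]
gripper_width: 22.0
gripper_force: 30.0
```

Request:
{"fn": "send_rows", "kwargs": {"targets": "-0.023 0.001 0.002 -1.1 -3 -0.7 5; -0.046 0.002 0.003 -2.1 -6 -1.5 5; -0.07 0.003 0.003 -3.1 -9 -2.4 5; -0.093 0.004 0.001 -4 -12.1 -3.3 5; -0.116 0.004 -0.002 -4.9 -15.1 -4.3 5; -0.139 0.005 -0.006 -5.7 -18.1 -5.4 5; -0.161 0.005 -0.012 -6.4 -21.2 -6.5 5; -0.183 0.005 -0.019 -7.1 -24.2 -7.6 5; -0.204 0.006 -0.027 -7.8 -27.1 -8.8 5; -0.225 0.006 -0.036 -8.4 -30.1 -10 5; -0.225 0.006 -0.036 -8.4 -30.1 -10 5"}}

```text
time_s: 8.2
ee_pos: [431.9, 136.8, 152.6]
ee_rot: [-179.7, -55.1, -4.8]
force: [-0.0, 0.4, 0.0]
gripper_width: 21.8
gripper_force: 30.0
```

```bash
python3 - <<'E'
from plan import *
s=log(); f=eyes.grab_frame('wrist'); cv2.imwrite('pics/w3.png',f['image'])
H=np.array([[25,-20,229],[45,-20,205],[60,-20,205],[80,-20,205]])
print(proj(f,CO+c.apply(H)).round(1).tolist())
E=R.from_euler('xyz',s['ee_rot'],degrees=True); print('ring',proj(f,s['ee_pos']+E.apply([121.6,0,-5.6])),'local',c.inv().apply(s['ee_pos']+E.apply([121.6,0,-5.6])-CO))
E
```

```text
8.2 q [  42.1    5.7  147.8  247.2   40.2 -119.8] p [431.9 136.8 152.6] r [-179.7  -55.1   -4.8] F [-0.   0.4  0. ] w 21.8 30.0
[[281.8, -9.1], [281.6, 12.8], [281.5, 7.8], [281.4, 1.6]]
ring [[278.62549292  34.28480636]] local [-149.09702572  -17.21657583  255.59299099]
```

View pics/w3.png

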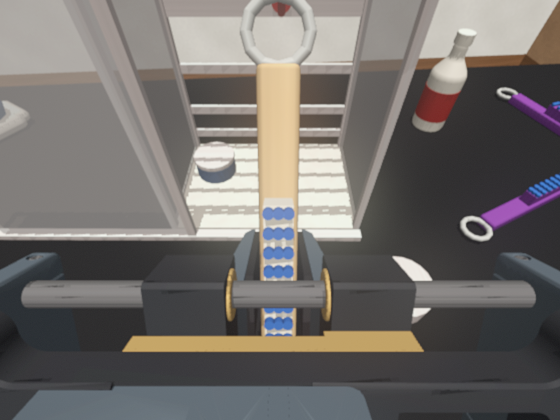

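The picture shows the cabinet ahead, the hook's red at (281,7) just as predicted, and the ring at (278,34). The opening is clear. Entry rows next.

```bash
python3 - <<'E'
from plan import *
q0=env.state()['qpos']
W=[(-125,-20,250),(-100,-20,248),(-75,-20,248),(-50,-20,248),(-30,-20,248),(-15,-20,248),(-3,-20,248),(6,-20,247)]
q=q0;qs=[]
for w in W:
    s=ik(*posey(*w,35,0),q); q=s.x; qs.append(q); print(round(s.cost,2),end=' ')
rows(q0,qs,5); print(q)
E
```

```text
0.0 0.0 0.0 0.0 0.0 0.0 0.0 0.0 0.008 0.003 0.023 -0.2 -0.3 -0.1 5; 0.020 0.003 0.045 -0.2 -0.3 -0.1 5; 0.035 0.003 0.065 -0.2 -0.3 -0.1 5; 0.049 0.003 0.086 -0.2 -0.3 -0.1 5; 0.060 0.003 0.102 -0.2 -0.3 -0.1 5; 0.069 0.003 0.115 -0.2 -0.3 -0.1 5; 0.076 0.003 0.124 -0.2 -0.3 -0.1 5; 0.080 0.003 0.132 -0.2 -0.3 -0.1 5; 
[  22.76204654   15.40783391  134.71235706  227.49478475   30.71007344
 -116.63794917]
```

Request:
{"fn": "send_rows", "kwargs": {"targets": "0.008 0.003 0.023 -0.2 -0.3 -0.1 5; 0.02 0.003 0.045 -0.2 -0.3 -0.1 5; 0.035 0.003 0.065 -0.2 -0.3 -0.1 5; 0.049 0.003 0.086 -0.2 -0.3 -0.1 5; 0.06 0.003 0.102 -0.2 -0.3 -0.1 5; 0.069 0.003 0.115 -0.2 -0.3 -0.1 5; 0.076 0.003 0.124 -0.2 -0.3 -0.1 5; 0.08 0.003 0.132 -0.2 -0.3 -0.1 5; 0.08 0.003 0.132 -0.2 -0.3 -0.1 5; 0.08 0.003 0.132 -0.2 -0.3 -0.1 5; 0.08 0.003 0.132 -0.2 -0.3 -0.1 5"}}

```text
time_s: 9.17
ee_pos: [583.0, 119.4, 143.3]
ee_rot: [179.8, -54.8, -4.4]
force: [0.3, -0.1, -0.7]
gripper_width: 21.7
gripper_force: 30.0
```

```bash
python3 - <<'E'
from plan import *
s=log(); E=R.from_euler('xyz',s['ee_rot'],degrees=True); rg=s['ee_pos']+E.apply([121.6,0,-5.6]); print('local',c.inv().apply(rg-CO))
H=np.array([[25,-20,229],[45,-20,205],[60,-20,205],[80,-20,205]])
o=np.zeros((600,800,3),np.uint8)
for i,(n,x0,x1,y0,y1,k) in enumerate((('wrist',180,380,0,160,2),('scene',380,540,140,300,2),('top',100,210,140,260,3))):
    f=eyes.grab_frame(n); print(n,proj(f,CO+c.apply(H)).round(1).tolist(),'ring',proj(f,rg).round(1))
    im=cv2.resize(f['image'][y0:y1,x0:x1],None,fx=k,fy=k,interpolation=cv2.INTER_CUBIC); X,Y=((0,0),(0,325),(410,0))[i]; a=im[:min(im.shape[0],600-Y)]; o[Y:Y+a.shape[0],X:X+a.shape[1]]=a
cv2.imwrite('pics/c2.png',o)
E
```

```text
9.1667 q [  22.7   15.2  135.   227.6   30.7 -116.8] p [583.  119.4 143.3] r [179.8 -54.8  -4.4] F [ 0.3 -0.1 -0.7] w 21.7 30.0
local [  3.41419862 -21.91317788 245.93395858]
wrist [[275.2, 50.9], [275.6, 74.5], [275.7, 64.3], [275.8, 52.1]] ring [[278.6  34.3]]
scene [[441.9, 223.9], [440.6, 238.8], [441.6, 245.1], [443.0, 253.6]] ring [[441.4 210.2]]
top [[144.4, 189.9], [148.8, 183.8], [149.8, 177.4], [151.1, 168.9]] ring [[141.5 197.9]]
```

View pics/c2.png

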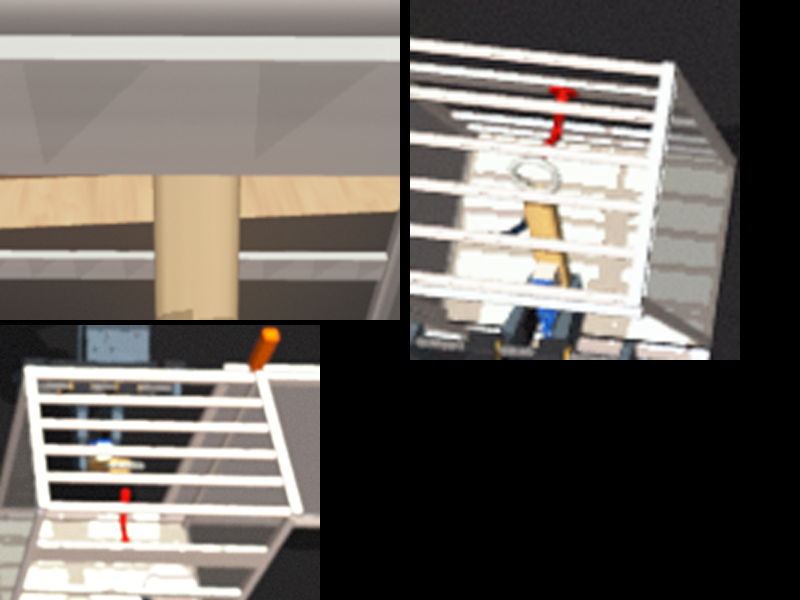

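The ring is seen at top (141.7,198.7), just in front of the hook tip (146.7,187.7), which agrees with the model to a few mm. In the scene view ring and hook share column 442. I'll thread it on next.

```bash
python3 - <<'E'
from plan import *
q0=env.state()['qpos']
W=[(10,-20,244,35),(16,-20,239,35),(22,-20,232,34),(28,-20,226,31),(34,-20,219,27),(39,-20,213,23),(44,-20,207,18),(49,-20,205,13),(54,-20,204,9),(57,-20,203,6)]
q=q0;qs=[]
for w in W:
    s=ik(*posey(*w,0),q); q=s.x; qs.append(q); print(round(s.cost,2),end=' ')
rows(q0,qs[:6],5); rows(qs[5],qs[6:],5); print(fk(qs[5],P)[0],fk(qs[-1],P)[0])
E
```

```text
0.0 0.0 0.0 0.0 0.0 0.0 0.0 0.0 0.0 0.0 0.002 -0.002 0.007 0.1 0.1 0.1 5; 0.001 -0.002 0.015 0.1 0.1 0.1 5; -0.001 -0.002 0.026 0.1 1.1 0.1 5; -0.002 -0.002 0.040 0.1 4.1 0.1 5; -0.003 -0.002 0.058 0.1 8.1 0.1 5; -0.003 -0.002 0.074 0.1 12.1 0.1 5; 
-0.003 -0.000 0.018 0.0 5.0 0.0 5; -0.001 0.000 0.033 -0.0 10.0 0.0 5; 0.003 0.000 0.047 -0.0 14.0 -0.0 5; 0.005 0.000 0.056 -0.0 17.0 0.0 5; 
[641.64876025 116.83373668  98.8785155 ] [694.69408219 112.56581141  81.48077813]
```

Request:
{"fn": "send_rows", "kwargs": {"targets": "0.002 -0.002 0.007 0.1 0 0 5; 0.002 -0.002 0.007 0.1 0 0 5; 0.001 -0.002 0.015 0.1 0 0 5; 0 -0.002 0.02 0.1 0.5 0 5; -0.001 -0.002 0.026 0.1 1 0 5; -0.001 -0.002 0.033 0.1 2.5 0 5; -0.002 -0.002 0.04 0.1 4 0 5; -0.002 -0.002 0.049 0.1 6 0 5; -0.003 -0.002 0.058 0.1 8 0 5; -0.003 -0.002 0.066 0.1 10 0 5; -0.003 -0.002 0.074 0.1 12 0 5; -0.003 -0.002 0.074 0.1 12 0 5"}}

```text
time_s: 10.32
ee_pos: [642.6, 116.6, 95.6]
ee_rot: [179.5, -66.7, -4.1]
force: [-2.0, 0.2, -1.6]
gripper_width: 21.9
gripper_force: 30.0
```

```bash
python3 - <<'E'
from plan import *
s=log(); E=R.from_euler('xyz',s['ee_rot'],degrees=True); rg=s['ee_pos']+E.apply([121.6,0,-5.6]); print('local',c.inv().apply(rg-CO))
o=np.zeros((480,800,3),np.uint8)
for i,(n,x0,x1,y0,y1,k) in enumerate((('scene',420,470,190,260,6),('top',110,190,150,230,6))):
    f=eyes.grab_frame(n); print(n,'ring',proj(f,rg).round(1))
    im=cv2.resize(f['image'][y0:y1,x0:x1],None,fx=k,fy=k,interpolation=cv2.INTER_CUBIC); X=(0,310)[i]; o[:im.shape[0],X:X+im.shape[1]]=im
cv2.imwrite('pics/c3.png',o)
E
```

```text
10.3167 q [ 21.1  31.8 137.6 208.3  57.3 -95.6] p [642.6 116.6  95.6] r [179.5 -66.7  -4.1] F [-2.   0.2 -1.6] w 21.9 30.0
local [ 40.58466293 -19.69300936 209.43355533]
scene ring [[440.9 235.7]]
top ring [[147.8 185.2]]
```

View pics/c3.png

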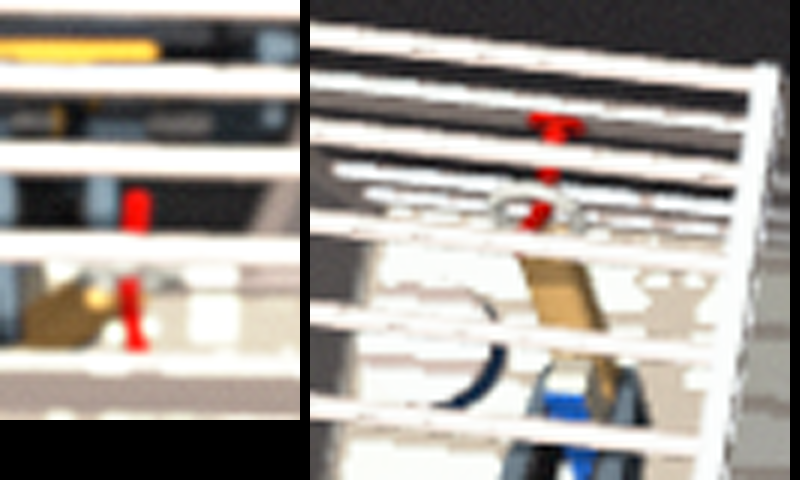

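The ring encloses the hook: the red passes inside it at crop (535,212), with the ring's wire on both sides. Continue over the bend to the level part.

```bash
python3 - <<'E'
from plan import *
q0=env.state()['qpos']
W=[(45,-20,207,18),(50,-20,205,13),(55,-20,204,9),(58,-20,202,6),(58,-20,199,5)]
q=q0;qs=[]
for w in W:
    s=ik(*posey(*w,0),q); q=s.x; qs.append(q); print(round(s.cost,2),end=' ')
rows(q0,qs,5)
E
```

```text
0.0 0.0 0.0 0.0 0.0 -0.001 -0.000 0.017 0.0 5.2 0.1 5; 0.001 -0.000 0.033 0.0 10.2 0.1 5; 0.004 -0.000 0.046 -0.0 14.2 0.1 5; 0.005 -0.000 0.056 -0.0 17.2 0.1 5; 0.003 -0.000 0.059 -0.0 18.2 0.1 5;
```

Request:
{"fn": "send_rows", "kwargs": {"targets": "0 0 0.008 0 2.5 0 5; 0.001 0 0.017 0 5 0 5; 0.002 0 0.025 0 7.5 0 5; 0.003 0 0.033 0 10 0 5; 0.005 0 0.04 0 12 0 5; 0.006 0 0.046 0 14 0 5; 0.006 0 0.052 0 16 0 5; 0.006 0 0.056 0 17 0 5; 0.004 0 0.058 0 18 0 5; 0.004 0 0.058 0 18 0 5; 0.004 0 0.058 0 18 0 5"}}

```text
time_s: 11.33
ee_pos: [697.5, 112.2, 80.0]
ee_rot: [179.1, -84.9, -3.7]
force: [-0.7, 0.7, -0.5]
gripper_width: 21.9
gripper_force: 30.0
```

```bash
python3 - <<'E'
from plan import *
s=log(); E=R.from_euler('xyz',s['ee_rot'],degrees=True); rg=s['ee_pos']+E.apply([121.6,0,-5.6]); print('local',c.inv().apply(rg-CO))
o=np.zeros((480,800,3),np.uint8)
for i,(n,x0,x1,y0,y1,k) in enumerate((('scene',420,470,190,260,6),('top',110,190,150,230,6))):
    f=eyes.grab_frame(n); print(n,'ring',proj(f,rg).round(1))
    im=cv2.resize(f['image'][y0:y1,x0:x1],None,fx=k,fy=k,interpolation=cv2.INTER_CUBIC); X=(0,310)[i]; o[:im.shape[0],X:X+im.shape[1]]=im
cv2.imwrite('pics/c4.png',o)
E
```

```text
11.3333 q [ 19.2  49.7 135.3 203.7  89.5 -88.1] p [697.5 112.2  80. ] r [179.1 -84.9  -3.7] F [-0.7  0.7 -0.5] w 21.9 30.0
local [ 57.93841983 -19.92047385 201.592614  ]
scene ring [[441.1 245.1]]
top ring [[150.  178.7]]
```

View pics/c4.png

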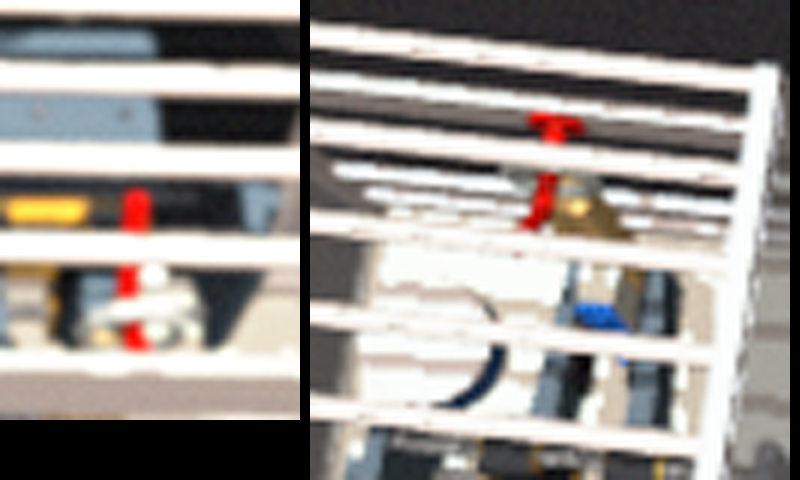

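The ring sits on the level part: its wire crosses the hook at scene crop (140,310), with red visible on both sides. Lower, release and let it settle.

Request:
{"fn": "send_rows", "kwargs": {"targets": "-0.002 0 0 0 0 0 5; -0.0045 0 0 0 0 0 5; -0.0045 0 0 0 0 0 5; -0.0045 0 0 0 0 0 25; -0.0045 0 0 0 0 0 28; -0.0045 0 0 0 0 0 32; -0.0045 0 0 0 0 0 45; -0.0045 0 0 0 0 0 45; -0.0045 0 0 0 0 0 45; -0.0045 0 0 0 0 0 45; -0.0045 0 0 0 0 0 45; -0.0045 0 0 0 0 0 45"}}

```text
time_s: 12.43
ee_pos: [696.8, 112.2, 74.9]
ee_rot: [179.0, -84.9, -3.5]
force: [-0.7, -0.7, -0.7]
gripper_width: 40.8
gripper_force: 0.0
```

```bash
python3 - <<'E'
from plan import *
s=log(); q0=s['qpos']
t,E=fk(q0,P); print('tcp local',c.inv().apply(t-CO))
# retreat: keep yaw, TCP local x back; tilt a as required
a0=90+s['ee_rot'][1]; print(a0)
q=q0;qs=[]
for x,z,a in ((40,78,5),(15,85,8),(-10,95,13),(-35,105,18),(-60,115,24),(-85,128,30),(-110,140,35),(-135,150,36),(-150,155,36),(-160,165,36)):
    aa=np.radians(a); tx=np.array([np.sin(aa),0,np.cos(aa)]); tz=np.array([np.cos(aa),0,-np.sin(aa)])
    r=c*R.from_matrix(np.c_[tx,np.cross(tz,tx),tz]); s=ik(CO+c.apply([x,-20,z]),r,q); q=s.x; qs.append(q); print(round(s.cost,2),q.round(),end=' ')
rows(q0,qs,45)
E
```

```text
12.4333 q [ 19.2  50.4 135.4 203.7  90.2 -87.8] p [696.8 112.2  74.9] r [179.  -84.9  -3.5] F [-0.7 -0.7 -0.7] w 40.8 0.0
tcp local [ 52.03874216 -20.22601351  74.92734323]
5.127883685108316
0.0 [ 20.  50. 137. 205.  92. -87.] 0.0 [ 22.  47. 140. 206.  88. -87.] 0.0 [ 23.  41. 142. 207.  80. -88.] 0.0 [ 24.  35. 143. 209.  70. -91.] 0.0 [ 25.  27. 143. 213.  58. -96.] 0.0 [  26.   19.  142.  219.   44. -104.] 0.0 [  27.   13.  140.  230.   34. -115.] 0.0 [  30.   10.  141.  237.   33. -120.] 0.0 [  31.    8.  142.  240.   33. -122.] 0.0 [  33.    6.  142.  245.   33. -126.] 0.002 -0.000 -0.012 -0.0 0.1 0.1 45; 0.007 -0.000 -0.038 -0.0 -2.9 0.1 45; 0.014 -0.000 -0.064 -0.0 -7.9 0.1 45; 0.022 -0.000 -0.089 -0.0 -12.9 0.1 45; 0.030 -0.000 -0.115 -0.0 -18.9 0.1 45; 0.041 -0.000 -0.141 -0.0 -24.9 0.1 45; 0.050 -0.000 -0.167 0.0 -29.9 0.1 45; 0.058 -0.000 -0.193 0.0 -30.9 0.1 45; 0.062 -0.000 -0.208 0.0 -30.9 0.1 45; 0.071 -0.000 -0.219 0.0 -30.9 0.1 45;
```

Request:
{"fn": "send_rows", "kwargs": {"targets": "0 0 -0.008 0 0 0 45; 0.001 0 -0.02 0 0 0 45; 0.002 0 -0.035 0 0 0 45; 0.006 0 -0.05 0 -1 0 45; 0.012 0 -0.066 0 -6 0 45; 0.022 0 -0.09 0 -12.5 0 45; 0.03 0 -0.115 0 -18.5 0 45; 0.041 0 -0.141 0 -24.5 0 45; 0.05 0 -0.167 0 -29.5 0 45; 0.058 0 -0.193 0 -30.5 0 45; 0.062 0 -0.208 0 -30.5 0 45; 0.071 0 -0.219 0 -30.5 0 45"}}

```text
time_s: 13.43
ee_pos: [483.1, 128.7, 166.5]
ee_rot: [-179.9, -54.4, -4.6]
force: [-0.0, -1.5, -0.5]
gripper_width: 41.1
gripper_force: 0.0
```

```bash
python3 - <<'E'
from plan import *
s=log(); E=R.from_euler('xyz',s['ee_rot'],degrees=True); print('tcp local',c.inv().apply(s['ee_pos']-CO))
# expected hanging positions
H=CO+c.apply(np.array([[60,-20,196],[64,-20,110],[64,-20,21]]))
o=np.zeros((600,800,3),np.uint8)
for i,(n,x0,x1,y0,y1,k) in enumerate((('scene',380,560,130,310,2),('top',0,210,140,270,2),('wrist',0,560,0,420,.7))):
    f=eyes.grab_frame(n); print(n,proj(f,H).round(1).tolist())
    im=cv2.resize(f['image'][y0:y1,x0:x1],None,fx=k,fy=k,interpolation=cv2.INTER_CUBIC); X,Y=((0,0),(370,0),(370,290))[i]; o[Y:Y+im.shape[0],X:X+im.shape[1]]=im
    if n=='top':
        hsv=cv2.cvtColor(f['image'],cv2.COLOR_BGR2HSV)[:,:120]; m=cv2.inRange(hsv,(5,150,100),(20,255,255)); m[:200]=0;m[260:]=0
        print('orange top px',np.argwhere(m).mean(0)[::-1],m.sum()//255,'pull pred',[(d,proj(f,CO+c.apply([-96,-90+d,328])).round(1).tolist()) for d in (195,205,215)])
cv2.imwrite('pics/c5.png',o)
E
```

```text
13.4333 q [  32.9    5.8  142.3  244.1   33.3 -125.8] p [483.1 128.7 166.5] r [-179.9  -54.4   -4.6] F [-0.  -1.5 -0.5] w 41.1 0.0
tcp local [-162.2991311   -20.90824404  166.53070387]
scene [[440.6, 247.5], [431.9, 270.3], [423.7, 289.7]]
top [[150.9, 178.5], [160.6, 185.9], [169.0, 194.1]]
orange top px [ 53.94573643 233.21705426] 129 pull pred [(195, [[56.1, 232.1]]), (205, [[51.0, 231.6]]), (215, [[45.8, 231.0]])]
wrist [[278.4, 49.8], [278.4, 120.5], [278.4, 172.2]]
```

View pics/c5.png

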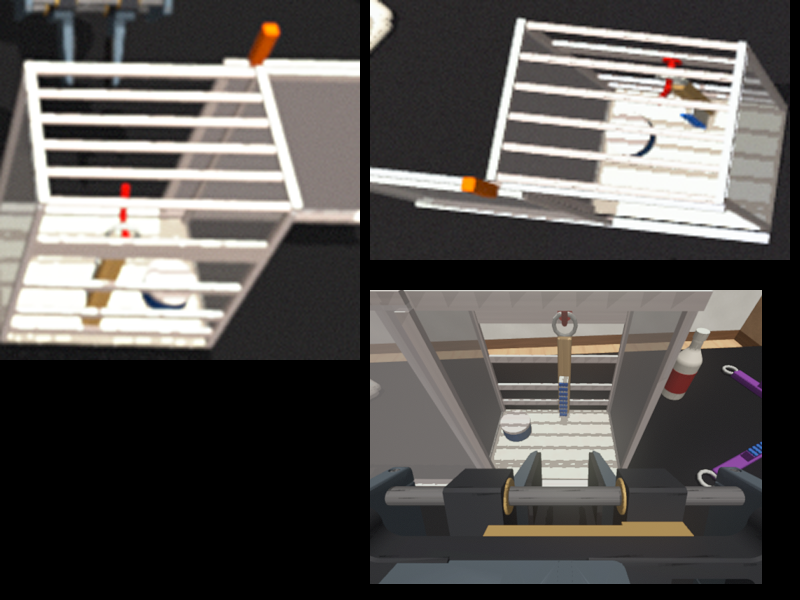

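The picture shows the brush hanging free and straight on the hook: ring at wrist crop (565,325), tail clear of the floor. The door is still open, its orange pull at top pixel (54,233), so the opening is about 0.20 m. I'll plan the door move next.

```bash
cat >> plan.py <<'E'
def tp(x,y,z,a,psi=0):
    aa=np.radians(a); tx=np.array([np.sin(aa),0,np.cos(aa)]); tz=np.array([np.cos(aa),0,-np.sin(aa)])
    return CO+c.apply([x,y,z]), c*R.from_euler('z',psi,degrees=True)*R.from_matrix(np.c_[tx,np.cross(tz,tx),tz])
E
python3 - <<'E'
from plan import *
q0=env.state()['qpos']
for x,y in ((-165,-21),(-165,40),(-165,110),(-82,110),(-82,10),(-82,-93),(-150,-93),(-165,-60)):
  for z in (322,370):
    o=[]
    for psi in (-15,0,15):
      for a in (0,10,20,30,40):
        s=min((ik(*tp(x,y,z,a,psi),g) for g in (q0,[40,10,140,235,70,-110])),key=lambda s:s.cost)
        if s.cost<1: o.append((psi,a,s.x.round().astype(int).tolist()))
    print(x,y,z,o)
E
```

```text
-165 -21 322 [(-15, 0, [54, 14, 142, 254, 83, -113]), (0, 10, [43, -1, 145, 239, 58, -121]), (0, 20, [40, -7, 138, 255, 43, -141]), (15, 10, [20, -6, 149, 194, 43, -99]), (15, 20, [19, -12, 141, 205, 21, -110])]
-165 -21 370 [(-15, 0, [54, 7, 138, 256, 80, -123]), (0, 0, [44, 0, 146, 233, 69, -116]), (0, 10, [43, -7, 140, 246, 52, -133]), (15, 10, [20, -13, 143, 199, 31, -104]), (15, 20, [19, -17, 135, 225, 12, -131])]
-165 40 322 [(0, 0, [53, 13, 145, 239, 78, -109]), (0, 10, [52, 4, 140, 248, 62, -124]), (15, 10, [36, -2, 146, 215, 48, -110]), (15, 20, [34, -8, 138, 232, 29, -130])]
-165 40 370 [(0, 0, [53, 5, 141, 242, 72, -120]), (0, 10, [52, -2, 135, 253, 59, -135]), (15, 0, [36, -1, 147, 210, 60, -106]), (15, 10, [36, -9, 140, 222, 39, -121])]
-165 110 322 [(0, 0, [59, 16, 138, 246, 79, -114]), (0, 10, [59, 9, 133, 254, 66, -127]), (15, 0, [48, 12, 146, 220, 73, -104]), (15, 10, [48, 3, 141, 229, 53, -117]), (15, 20, [46, -2, 134, 245, 37, -136])]
-165 110 370 [(0, 0, [59, 10, 134, 248, 75, -123]), (15, 0, [48, 4, 142, 223, 64, -112]), (15, 10, [48, -3, 136, 236, 46, -128])]
-8
[... 1843 characters left out ...]
1, -11, 140, 237, 30, -133]), (15, 20, [-4, -13, 141, 142, 23, -60]), (15, 30, [-2, -15, 133, 81, 11, 3])]
-150 -93 370 [(-15, 0, [41, 3, 143, 245, 74, -120]), (-15, 10, [40, -4, 137, 256, 61, -136]), (0, 10, [24, -12, 142, 227, 40, -124]), (15, 10, [-5, -14, 144, 151, 33, -68]), (15, 20, [-4, -17, 136, 119, 16, -35])]
-165 -60 322 [(-15, 0, [49, 12, 146, 250, 82, -110]), (0, 10, [35, -4, 147, 231, 54, -118]), (0, 20, [32, -10, 140, 249, 37, -140]), (15, 20, [7, -14, 142, 171, 18, -82])]
-165 -60 370 [(-15, 0, [49, 5, 142, 252, 78, -122]), (0, 0, [36, -3, 149, 226, 65, -114]), (0, 10, [35, -11, 142, 239, 47, -131]), (15, 10, [7, -15, 144, 173, 30, -85]), (15, 20, [7, -18, 136, 159, 8, -71])]
```

```bash
python3 - <<'E'
from plan import *
q0=env.state()['qpos']
def seg(q0,W,g):
    q=q0;qs=[]
    for w in W:
        s=ik(*tp(*w),q); q=s.x; qs.append(q); print(round(s.cost,2),q.round().astype(int).tolist())
    rows(q0,qs,g); return q
q=seg(q0,[(-163,-21,190,31),(-164,-21,215,26),(-165,-21,240,22),(-165,-21,270,17),(-165,-21,300,13),(-165,-21,322,10)],60)
q=seg(q,[(-165,10,322,10),(-165,45,322,10),(-165,80,322,10),(-165,110,322,10)],60)
q=seg(q,[(-145,110,321,10),(-110,110,320,10),(-82,110,320,10)],60)
E
```

```text
0.0 [35, 5, 143, 242, 38, -123]
0.0 [37, 4, 145, 241, 44, -120]
0.0 [39, 3, 145, 240, 48, -120]
0.0 [41, 2, 145, 239, 52, -119]
0.0 [42, 0, 145, 239, 55, -120]
0.0 [43, -1, 145, 239, 58, -121]
0.018 0.001 -0.016 -0.0 4.5 0.1 60; 0.038 0.001 -0.031 -0.0 9.5 0.1 60; 0.058 0.001 -0.047 -0.1 13.5 0.1 60; 0.082 0.001 -0.064 -0.1 18.5 0.1 60; 0.106 0.001 -0.082 -0.1 22.5 0.1 60; 0.124 0.001 -0.094 -0.1 25.5 0.1 60; 
0.0 [48, 1, 142, 244, 60, -123]
0.0 [52, 4, 139, 248, 63, -124]
0.0 [56, 7, 136, 252, 64, -126]
0.0 [59, 9, 133, 254, 66, -127]
-0.000 -0.031 0.000 0.0 0.0 -0.0 60; -0.000 -0.066 0.000 0.0 0.0 -0.0 60; -0.000 -0.101 0.000 0.0 0.0 -0.0 60; 0.000 -0.131 -0.000 0.0 0.0 -0.0 60; 
0.0 [56, 10, 132, 252, 64, -126]
0.0 [51, 11, 130, 248, 61, -126]
0.0 [47, 12, 129, 245, 59, -125]
0.002 0.000 0.020 -0.0 -0.0 0.0 60; 0.008 0.000 0.055 0.0 0.0 0.0 60; 0.012 0.000 0.082 0.0 -0.0 0.0 60;
```

Request:
{"fn": "send_rows", "kwargs": {"targets": "0.018 0.001 -0.016 0 4.5 0 60; 0.038 0.001 -0.031 0 9.5 0 60; 0.058 0.001 -0.047 0 13.5 0 60; 0.082 0.001 -0.064 0 18.5 0 60; 0.106 0.001 -0.082 0 22.5 0 60; 0.124 0.001 -0.094 0 25.5 0 60; 0.124 0.001 -0.094 0 25.5 0 60"}}

```text
time_s: 14.17
ee_pos: [482.1, 129.4, 321.6]
ee_rot: [179.5, -80.0, -4.1]
force: [1.0, 1.1, -0.1]
gripper_width: 54.3
gripper_force: 0.0
```

Request:
{"fn": "send_rows", "kwargs": {"targets": "0 -0.025 0 0 0 0 60; 0 -0.05 0 0 0 0 60; 0 -0.08 0 0 0 0 60; 0 -0.105 0 0 0 0 60; 0 -0.131 0 0 0 0 60; 0 -0.131 0 0 0 0 60; 0.002 -0.131 0.02 0 0 0 60; 0.005 -0.131 0.04 0 0 0 60; 0.008 -0.131 0.055 0 0 0 60; 0.01 -0.131 0.07 0 0 0 60; 0.012 -0.131 0.082 0 0 0 60; 0.012 -0.131 0.082 0 0 0 60"}}

```text
time_s: 15.17
ee_pos: [576.4, 251.6, 315.9]
ee_rot: [179.0, -79.7, -3.8]
force: [0.0, 1.1, 0.3]
gripper_width: 54.7
gripper_force: 0.0
```

```bash
python3 - <<'E'
from plan import *
s=log(); print('tcp local',c.inv().apply(s['ee_pos']-CO))
o=np.zeros((600,800,3),np.uint8)
for i,(n,x0,x1,y0,y1,k) in enumerate((('scene',420,560,100,260,2.5),('wrist',0,560,0,420,.7))):
    f=eyes.grab_frame(n)
    im=cv2.resize(f['image'][y0:y1,x0:x1],None,fx=k,fy=k,interpolation=cv2.INTER_CUBIC); X,Y=((0,0),(370,0))[i]; o[Y:Y+im.shape[0],X:X+im.shape[1]]=im
    print(n,'post',proj(f,CO+c.apply([-96,110,320])))
cv2.imwrite('pics/c6.png',o[:400])
E
```

```text
15.1667 q [  46.7   12.9  128.5  244.4   58.5 -125.1] p [576.4 251.6 315.9] r [179.  -79.7  -3.8] F [0.  1.1 0.3] w 54.7 0.0
tcp local [-79.2014144  109.14884536 315.89557858]
scene post [[509.41759502 149.29653195]]
wrist post [[276.90496823 265.76946856]]
```

View pics/c6.png

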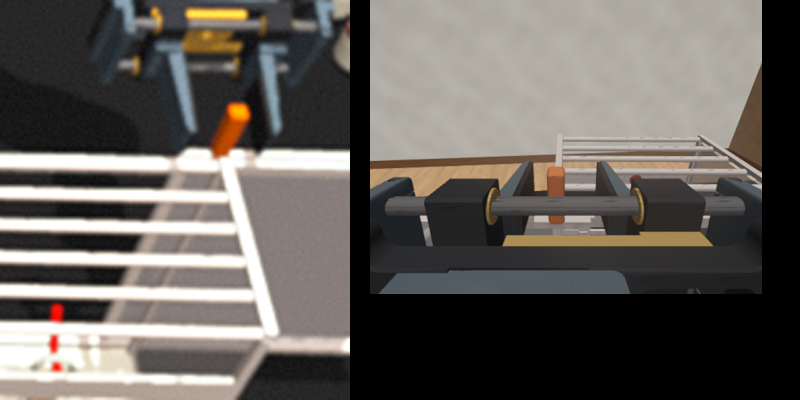

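The post, at wrist crop (555,195), is between the fingers, about 7 mm left of centre. Shift and grip it lightly.

Request:
{"fn": "send_rows", "kwargs": {"targets": "0.002 -0.004 0 0 0 0 55; 0.002 -0.007 0 0 0 0 40; 0.002 -0.007 0 0 0 0 25; 0.002 -0.007 0 0 0 0 10; 0.002 -0.007 0 0 0 0 8; 0.002 -0.007 0 0 0 0 8; 0.002 -0.007 0 0 0 0 8; 0.002 -0.007 0 0 0 0 8", "grip_force": 10}}

```text
time_s: 15.93
ee_pos: [575.3, 259.6, 319.9]
ee_rot: [179.5, -79.9, -4.1]
force: [-2.4, 1.2, -0.0]
gripper_width: 14.0
gripper_force: 10.0
```

```bash
python3 - <<'E'
from plan import *
s=log(); l=c.inv().apply(s['ee_pos']-CO); print('tcp local',l); E=R.from_euler('xyz',s['ee_rot'],degrees=True)
d=E.inv().apply(c.apply([0,-1,0])); print('unit shut dir in tool',d, 'dist to -90',l[1]+90)
E
```

```text
15.9333 q [  47.6   12.9  127.7  245.4   58.7 -126. ] p [575.3 259.6 319.9] r [179.5 -79.9  -4.1] F [-2.4  1.2 -0. ] w 14.0 10.0
tcp local [-80.98701399 116.96678353 319.93944757]
unit shut dir in tool [-1.46363728e-03  9.99998900e-01 -2.38999890e-04] dist to -90 206.96678352741685
```

Request:
{"fn": "send_rows", "kwargs": {"targets": "0 0.008 0 0 0 0 8; 0 0.02 0 0 0 0 8; 0 0.035 0 0 0 0 8; 0 0.05 0 0 0 0 8; 0 0.065 0 0 0 0 8; 0 0.08 0 0 0 0 8; 0 0.095 0 0 0 0 8; 0 0.11 0 0 0 0 8; 0 0.125 0 0 0 0 8; 0 0.14 0 0 0 0 8; 0 0.15 0 0 0 0 8; 0 0.15 0 0 0 0 8"}}

```text
time_s: 16.93
ee_pos: [562.4, 108.0, 319.9]
ee_rot: [179.5, -79.8, -4.2]
force: [-11.8, -0.7, 1.4]
gripper_width: 13.7
gripper_force: 10.0
```

Request:
{"fn": "send_rows", "kwargs": {"targets": "0 0.01 0 0 0 0 8; 0 0.02 0 0 0 0 8; 0 0.03 0 0 0 0 8; 0 0.04 0 0 0 0 8; 0 0.047 0 0 0 0 8; 0 0.052 0 0 0 0 8; 0 0.055 0 0 0 0 8; 0 0.057 0 0 0 0 8; 0 0.057 0 0 0 0 8"}}

```text
time_s: 17.68
ee_pos: [558.2, 54.4, 319.9]
ee_rot: [179.0, -79.8, -3.3]
force: [-9.9, 5.5, 2.7]
gripper_width: 13.6
gripper_force: 10.0
```

```bash
python3 - <<'E'
from plan import *
s=log(); l=c.inv().apply(s['ee_pos']-CO); print('tcp local',l,'F local',c.inv().apply(s['force']))
E
```

```text
17.6833 q [  16.5    1.7  142.4  208.7   47.  -106.8] p [558.2  54.4 319.9] r [179.  -79.8  -3.3] F [-9.9  5.5  2.7] w 13.6 10.0
tcp local [-81.54763467 -88.9179581  319.86867765] F local [-10.29539864   4.73474929   2.6797089 ]
```

Request:
{"fn": "send_rows", "kwargs": {"targets": "0 0.002 0 0 0 0 8; 0 0.004 0 0 0 0 8; 0 0.004 0 0 0 0 8; 0 0.004 0 0 0 0 8"}}

```text
time_s: 18.02
ee_pos: [558.3, 54.4, 319.8]
ee_rot: [177.9, -79.8, -1.7]
force: [-9.5, 17.9, 1.9]
gripper_width: 14.0
gripper_force: 10.0
```

```bash
python3 - <<'E'
from plan import *
s=log(); l=c.inv().apply(s['ee_pos']-CO); print('tcp local',l,'F local',c.inv().apply(s['force']))
E
```

```text
18.0167 q [  15.8    1.6  142.5  207.1   46.6 -106.2] p [558.3  54.4 319.8] r [177.9 -79.8  -1.7] F [-9.5 17.9  1.9] w 14.0 10.0
tcp local [-81.43804607 -88.95484664 319.84714565] F local [-10.85687957  17.10277643   1.93725331]
```

The door is at its stop: force rose with no motion. Relieve, release and back away.

Request:
{"fn": "send_rows", "kwargs": {"targets": "0 -0.003 0 0 0 0 8; 0 -0.004 0 0 0 0 8; 0 -0.004 0 0 0 0 25; 0 -0.004 0 0 0 0 45; 0 -0.004 0 0 0 0 55; 0 -0.004 0 0 0 0 55; 0 -0.004 -0.01 0 0 0 55; 0 -0.004 -0.025 0 0 0 55; 0 -0.004 -0.045 0 0 0 55; 0 -0.004 -0.06 0 0 0 55; 0 -0.004 -0.065 0 0 0 55; 0 -0.004 -0.065 0 0 0 55"}}

```text
time_s: 19.02
ee_pos: [494.0, 58.7, 332.0]
ee_rot: [179.7, -79.9, -4.2]
force: [-0.1, -0.0, -0.2]
gripper_width: 50.1
gripper_force: 0.0
```

```bash
python3 - <<'E'
from plan import *
s=log(); print('tcp local',c.inv().apply(s['ee_pos']-CO))
o=np.zeros((600,800,3),np.uint8)
for i,(n,x0,x1,y0,y1,k) in enumerate((('scene',370,560,100,310,1.9),('top',0,220,140,270,1.9),('wrist',0,560,0,420,.7))):
    f=eyes.grab_frame(n); print(n,'pull shut/10mm',proj(f,CO+c.apply([[-96,-90,336],[-96,-80,336]])).round(1).tolist())
    hsv=cv2.cvtColor(f['image'],cv2.COLOR_BGR2HSV); m=cv2.inRange(hsv,(5,170,120),(16,255,255)); 
    if n!='wrist': 
        b=m[y0:y1,x0:x1]; p=np.argwhere(b); print('orange',p.mean(0)[::-1]+[x0,y0],len(p),p[:,0].min()+y0)
    im=cv2.resize(f['image'][y0:y1,x0:x1],None,fx=k,fy=k,interpolation=cv2.INTER_CUBIC); X,Y=((0,0),(370,0),(370,290))[i]; o[Y:Y+im.shape[0],X:X+im.shape[1]]=im
cv2.imwrite('pics/c7.png',o)
E
```

```text
19.0167 q [  23.7   -5.9  146.5  219.7   46.7 -114.4] p [494.   58.7 332. ] r [179.7 -79.9  -4.2] F [-0.1 -0.  -0.2] w 50.1 0.0
tcp local [-145.84202495  -89.80403331  332.04710757]
scene pull shut/10mm [[410.1, 142.2], [415.1, 142.2]]
orange [408.71223022 149.38129496] 139 139
top pull shut/10mm [[155.1, 241.6], [149.9, 241.1]]
orange [156.86956522 239.86956522] 23 183
wrist pull shut/10mm [[279.0, 215.4], [266.0, 215.3]]
```

View pics/c7.png

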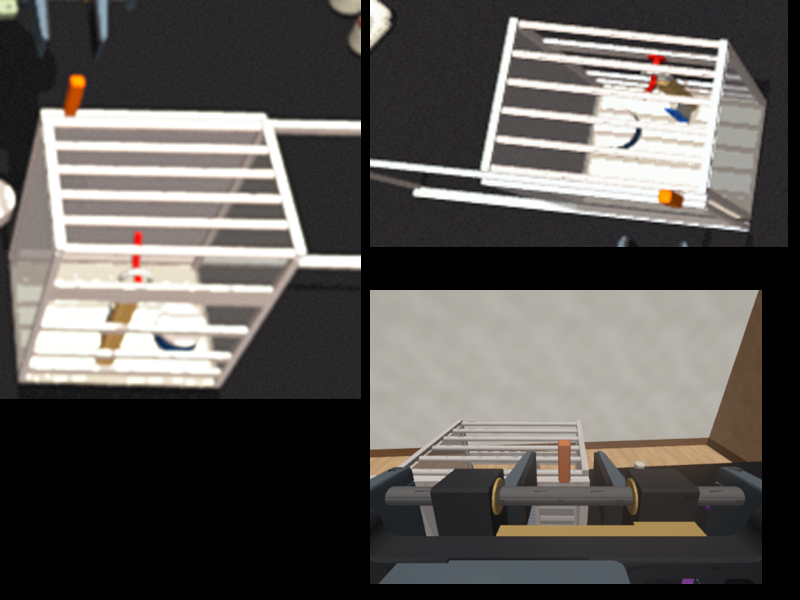

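The door is shut, with the pull at scene (409,149) as expected for fully closed. The brush still hangs on the hook and the gripper is clear. I'll hand it in.

```bash
python3 -c "
from workcell import env
print(env.job_done())"
```

```text
the job is handed in; nothing more can be done
None
```

The brush hangs by its ring on the red hook and the door is slid shut against its stop; I never touched the bottles or the tin. I handed the job in at about 19 s, and no verdict came back.

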